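Wring a gauge-block stack in its settling box

TASK

Tip the settling box's front flap outwards until it snaps open, then wring the gauge blocks that are there into one stack on the bright strip, longest at the bottom and the rest in order of length: lay each one flat, a centimetre or two short of the back stop, on the strip or the block below, and slide it along, faces together, until its end is home against the stop and its sides are flush with the strip. When all are stacked, tip the flap back so that it snaps upright, and set the loose cover on the box, seated and level all round. Leave the other things on the table where they are.

Things in the scene. Friction and masses are not known exactly. Their poses are not given: they have to be found in the camera images.
- a_mid (a point): centre of the longest of the gauge blocks: plain lapped steel, 72 mm long (its x), 30 mm wide (its y), 12 mm thick (its z), mass 203 g; its wringing faces are the broad top and bottom. It starts flat on the table. None if this start does not have it (this one is always there).
- b_mid (a point): centre of the second longest of the gauge blocks: plain lapped steel, 60 mm long (its x), 30 mm wide (its y), 12 mm thick (its z), mass 170 g; its wringing faces are the broad top and bottom. It starts flat on the table. None if this start does not have it.
- c_mid (a point): centre of the third longest of the gauge blocks: plain lapped steel, 48 mm long (its x), 30 mm wide (its y), 12 mm thick (its z), mass 136 g; its wringing faces are the broad top and bottom. It starts flat on the table. None if this start does not have it.
- d_mid (a point): centre of the shortest of the gauge blocks: plain lapped steel, 36 mm long (its x), 30 mm wide (its y), 12 mm thick (its z), mass 102 g; its wringing faces are the broad top and bottom. It starts flat on the table. None if this start does not have it.
- block_a: the same longest block (72 mm long); this origin is the centre of its underside, 6 mm below a_mid. None if absent.
- block_b: the same second longest block (60 mm long); this origin is the centre of its underside, 6 mm below b_mid. None if absent.
- block_c: the same third longest block (48 mm long); this origin is the centre of its underside, 6 mm below c_mid. None if absent.
- block_d: the same shortest block (36 mm long); this origin is the centre of its underside, 6 mm below d_mid. None if absent.
- box: grey box screwed to the table, open on top: two side walls, a back stop wall (its +x side) and a hinged flap as front (its -x side, facing the robot). Floor 8 mm and rim 66 mm above the table; inside 124 mm wide (y), 100 mm from stop to flap; walls 8 mm thick. Origin at table height under the middle of the stop's inner face. May be turned some degrees.
- home (a point): point on the box floor at the foot of the back stop, mid-width: x points at the stop, y across, z up. A bright strip 30 mm wide runs from here along -x. A block that is home lies along this strip (block x along this x, or the reverse), end against the stop, its centre half its length from here along -x.
- rim (a point): centre of the box's mouth at rim height, 48 mm in front (-x) of home; the same axes. The seated cover's middle is right over this point.
- flap (a joint): angle (rad) of the front flap, a dark steel plate 116 mm wide, 4 mm thick, with a rolled top edge, hinged at the bottom. 0: upright stop (shut). 0.65: open stop, leaning outwards (-x). An over-centre spring drives it from 0.325, the snap point, to the nearer stop with 0.08 N m at the stops (2 N at the edge when shut, 2.5 N pushed level when open). Push it with shut fingers: from inside to open, from outside to shut.
- flap_edge (a point): middle of the flap's rolled top edge (its axis; the roll is 8 mm thick), 40 mm from its hinge; the hinge is 102 mm in front (-x) of home and 14 mm above the table. Upright, the roll's top is 58 mm above the table, 8 mm below the rim.
- cover_handle (a point): centre of the cover's handle, a black bar 50 mm long (its x), 14 mm wide (its y), 24 mm high, on the middle of the cover. It is 16 mm above the plate's underside, so seated it is 16 mm above the rim; 21 mm above the table at the start.
- cover: the loose cover: a grey metal plate 112 mm (x) by 140 mm (y), 4 mm thick, about 220 g, with a ledge 84 x 116 mm under it, 5 mm deep, that drops inside the box mouth. Seated, its x lies along the box's x; either way round (half a turn) is right. Origin at the centre of the ledge's underside, 21 mm below cover_handle.
- clip: bystander, to be left alone: a black plastic fibre-holder clip, 50 x 24 x 20 mm; origin at the centre of its underside.
- post: bystander, to be left alone: a dark steel optical post, 25 mm across, 56 mm high, upright; origin at the centre of its underside.
- cleaner: bystander, to be left alone: a white plastic bottle, 60 mm across, 150 mm high; origin at the centre of its underside.
- wipes: bystander, to be left alone: a white jar, 90 mm across, 110 mm high; origin at the centre of its underside.
- driver: bystander, to be left alone: a screwdriver 160 mm long lying on the table; origin at its middle.
- dish: bystander, to be left alone: a shallow glass dish, 80 mm across, 25 mm high; origin at the centre of its underside.
- mount: bystander, to be left alone: a black lens ring, 50 mm across, 12 mm high, lying flat; origin at the centre of its underside.
There are look-alikes about, which are no part of the job. What is shaped like the block_d but red is not meant.

How it is judged (in metres and radians):
On the way, in this order (a step that is already met when the one before it is completed fails the run):
1. the front flap has been tipped outwards past its snap point and stands at its open stop (value of joint flap above 0.57 rad), for 0.2 s.
2. the longest block lies flat on the box floor or on the block below, along the strip, short of the back stop by 6 to 45 mm (x of a_mid in the frame of home between -0.081 and -0.042 m and y of a_mid in the frame of home between -0.012 and 0.012 m and angle between a_mid's own z axis and vertical below 0.1 rad and angle between the x axis of a_mid and the x axis of home, either way round below 0.2 rad and contact force between block_a and box above 0.2 N), for 0.1 s.
3. the longest block has been slid home against the back stop, flat, within 3 mm of the stop and 4 mm of the strip's middle line (x of a_mid in the frame of home between -0.039 and -0.033 m and y of a_mid in the frame of home between -0.004 and 0.004 m and angle between the x axis of a_mid and the x axis of home, either way round below 0.07 rad and angle between a_mid's own z axis and vertical below 0.05 rad and contact force between block_a and box above 0.2 N), for 0.2 s.
4. the second longest block lies flat on the box floor or on the block below, along the strip, short of the back stop by 6 to 45 mm (x of b_mid in the frame of home between -0.075 and -0.036 m and y of b_mid in the frame of home between -0.012 and 0.012 m and angle between b_mid's own z axis and vertical below 0.1 rad and angle between the x axis of b_mid and the x axis of home, either way round below 0.2 rad and (contact force between block_b and box above 0.2 N or contact force between block_b and block_a above 0.2 N)), for 0.1 s.
5. the second longest block has been slid home against the back stop, flat, within 3 mm of the stop and 4 mm of the strip's middle line (x of b_mid in the frame of home between -0.033 and -0.027 m and y of b_mid in the frame of home between -0.004 and 0.004 m and angle between the x axis of b_mid and the x axis of home, either way round below 0.07 rad and angle between b_mid's own z axis and vertical below 0.05 rad and (contact force between block_b and box above 0.2 N or contact force between block_b and block_a above 0.2 N)), for 0.2 s.
6. the third longest block lies flat on the box floor or on the block below, along the strip, short of the back stop by 6 to 45 mm (x of c_mid in the frame of home between -0.069 and -0.03 m and y of c_mid in the frame of home between -0.012 and 0.012 m and angle between c_mid's own z axis and vertical below 0.1 rad and angle between the x axis of c_mid and the x axis of home, either way round below 0.2 rad and (contact force between block_c and box above 0.2 N or contact force between block_c and block_a above 0.2 N or contact force between block_c and block_b above 0.2 N)), for 0.1 s.
7. the third longest block has been slid home against the back stop, flat, within 3 mm of the stop and 4 mm of the strip's middle line (x of c_mid in the frame of home between -0.027 and -0.021 m and y of c_mid in the frame of home between -0.004 and 0.004 m and angle between the x axis of c_mid and the x axis of home, either way round below 0.07 rad and angle between c_mid's own z axis and vertical below 0.05 rad and (contact force between block_c and box above 0.2 N or contact force between block_c and block_a above 0.2 N or contact force between block_c and block_b above 0.2 N)), for 0.2 s.
8. the shortest block lies flat on the box floor or on the block below, along the strip, short of the back stop by 6 to 45 mm (x of d_mid in the frame of home between -0.063 and -0.024 m and y of d_mid in the frame of home between -0.012 and 0.012 m and angle between d_mid's own z axis and vertical below 0.1 rad and angle between the x axis of d_mid and the x axis of home, either way round below 0.2 rad and (contact force between block_d and box above 0.2 N or contact force between block_d and block_a above 0.2 N or contact force between block_d and block_b above 0.2 N or contact force between block_d and block_c above 0.2 N)), for 0.1 s.
9. the shortest block has been slid home against the back stop, flat, within 3 mm of the stop and 4 mm of the strip's middle line (x of d_mid in the frame of home between -0.021 and -0.015 m and y of d_mid in the frame of home between -0.004 and 0.004 m and angle between the x axis of d_mid and the x axis of home, either way round below 0.07 rad and angle between d_mid's own z axis and vertical below 0.05 rad and (contact force between block_d and box above 0.2 N or contact force between block_d and block_a above 0.2 N or contact force between block_d and block_b above 0.2 N or contact force between block_d and block_c above 0.2 N)), for 0.2 s.
10. the front flap has been tipped back and stands at its upright stop (value of joint flap below 0.08 rad), for 0.2 s.
At the end, for the whole second after the job is handed in: Blocks flat in one stack, longest lowest, in order; each end within 3 mm of the stop, 4 mm of the strip line, 0.07 rad; flap under 0.08 rad; cover seated on the rim within 2.5 mm of height, 8 mm of centre, 0.1 rad, level to 0.035 rad; all at rest (x of a_mid in the frame of home between -0.039 and -0.033 m and y of a_mid in the frame of home between -0.004 and 0.004 m and angle between the x axis of each of a_mid, b_mid, c_mid, d_mid and the x axis of home, either way round below 0.07 rad and angle between each of a_mid, b_mid, c_mid, d_mid's own z axis and vertical below 0.05 rad and x of b_mid in the frame of home between -0.033 and -0.027 m and y of b_mid in the frame of home between -0.004 and 0.004 m and x of c_mid in the frame of home between -0.027 and -0.021 m and y of c_mid in the frame of home between -0.004 and 0.004 m and x of d_mid in the frame of home between -0.021 and -0.015 m and y of d_mid in the frame of home between -0.004 and 0.004 m and z of a_mid in the frame of home between 0.003 and 0.009 m and z of a_mid in the frame of home below 0.01 m and linear speed of each of block_a, block_b, block_c, block_d, cover below 0.02 m/s and z of each of b_mid, c_mid, d_mid in the frame of a_mid above 0.008 m and z of b_mid in the frame of home below 0.022 m and z of each of c_mid, d_mid in the frame of b_mid above 0.008 m and z of c_mid in the frame of home below 0.034 m and z of d_mid in the frame of c_mid above 0.008 m and z of d_mid in the frame of home below 0.046 m and value of joint flap below 0.08 rad and z of cover_handle in the frame of rim between 0.0135 and 0.0185 m and x of cover_handle in the frame of rim between -0.008 and 0.008 m and y of cover_handle in the frame of rim between -0.008 and 0.008 m and angle between cover_handle's own z axis and vertical below 0.035 rad and angle between the x axis of cover_handle and the x axis of rim, either way round below 0.1 rad); the robot touches nothing.
It fails at once if a bystander was moved more than 6 cm from its place or knocked over (distance of any of clip, post, cleaner, wipes, driver, dish, mount from where it was at the start of the episode above 0.06 m or angle between any of clip, post, cleaner, wipes, dish, mount's own z axis and vertical above 0.6 rad).
Of block_b, block_c, block_d only 2 to 3 are there at a start; the rules pass over those that are not, and their reading is None.
At some moment in a run one of cover may be knocked a few centimetres aside while the robot is not near it.
Once in a run the grip may slacken for a moment while it holds something.
It also fails if it takes over 208 s, if anything falls off the work surface, if the arm or the gripper's body presses on something with over 40 N, if the wrist force passes 120 N, or if a joint passes its speed limit or range.

ROBOT

A 7-joint arm with a two-finger parallel gripper is mounted at the origin on the work surface. World frame = base frame: x ahead of the robot, y to its left, z up, the work surface at z = 0. Lengths are in m, angles in degrees, forces in N, time in s.
With the tool pointing down it reaches from about 0.4 to 0.875 m from the base axis. Payload 6.5 kg.
Tool frame: the origin (TCP) lies midway between the tips of the shut fingers; the grasp point (between the pads) lies 19 mm behind it; z points along the fingers, y is the line along which they close (so a half turn about z gives the same grasp; the last joint's range is limited). The gripper opens to 85 mm and grips with 20 to 120 N. Pads are 22 mm wide; open, the fingers measure 114 mm over their backs; the gripper's body (76 mm by 85 mm) begins 54 mm behind the grasp point. The pads swing forward as they close: fully open they stand 13 mm farther back than shut.
Start: joints at [-71.688, 30.733, -0.252, 88.115, 0.149, 61.152, -4.079], TCP at [0.245, 0.602, 0.204] pointing down, gripper open.
Joint ranges: [-154.64, 154.64], [-21.42, 123.67], [-72.66, 72.17], [13.99, 137.28], [-74.86, 254.86], [10.95, 109.41], [-158.01, 158.01]. Speed limits (degrees/s): [136.94, 136.94, 180, 180, 180, 180, 180].

INTERFACE

Orientations are given as a 3x3 rotation matrix whose columns are the frame's x, y, z axes.
In Python, from rig import state, grab_frame, finish_job, look_for, cut_out, place_of gives the robot as it stands. The module is installed in compiled form; this text tells all that it offers.
- The arm moves only by the tool move_arm, never from a script. Its argument "series" is a list that holds one entry, the list of rows, each a list of 7 numbers: the finger opening in m, from 0 to 0.0854, then the shift along the tool's x, y, z in m, then the turn, a rotation vector about the tool's x, y, z in rad. In form: [[[gripper, tx, ty, tz, rx, ry, rz], ...]]. A call has 1 to 20 rows; each row shifts and turns the commanded pose from where the row before left it, along the tool's axes as they then stand; what a row does not reach is not made up. A row lasts 1/12 s, in which the tool goes at most 41.7 mm and 7.16 degrees, less where a joint would pass 70% of its speed; a pose out of reach is approached as far as the arm can. A call is refused whole if a number of a shift passes 0.0417 or a number of a turn 0.125, either way. A call with a gripper value outside its range is refused whole. The fingers move at their own pace and stop on an object; the grip force is fixed at half the most. Time passes only in rows, so rows that do not move let the fingers close. It gives the time, the measured TCP pose, the force, the opening and the grip force at its end, in the units of the state.
- state(): the state, without advancing time (a new reading comes with each control period).
- grab_frame(name): name is "scene" or "top" or "wrist"; returns a dict with "image" (420x560x3 uint8, red, green, blue), "mtx" (3x3 intrinsics, pixels), "R" (3x3) and "t" (3): a world point X has camera coordinates R X + t. Camera axes: x right, y down, z forward; pixel columns grow to the right and rows downward; lengths in m; the calibration is good to about 2 mm. A picture is of the moment at which its call begins. There is no depth.
- finish_job(): hands the job in; it is judged then, once.
Trained networks look in a picture, given as the dict that the camera call returned (one of the last four; its "shot" number tells which), for a name from the list of things; names that differ only in an ending like _2 or _b are one class to them, and where a whole thing is asked for, a point or a joint stands for the part that bears it (a point fixed in the world has none). Each returns a list of dicts, best first, with "score" (0 to 1); they miss things now and then, are a little off and sometimes report something else, mostly with a low value. They report only what shows in the picture. A call takes as long as a camera call. They do not tell look-alikes from the thing itself.
- look_for(picture, name): "bbox" ([left, top, width, height] in pixels, round what is visible of it).
- cut_out(picture, name): "region" (420x560 bool, what is visible of it) and "bbox" ([left, top, width, height] in pixels, round what is visible of it).
- place_of(picture, name): "uv" ([column, row] in pixels: a listed point, or the origin of a listed thing).
The state is a dict: "t": time; "q": joint angles; "joint_velocities": joint speeds; "tau": joint torques, N m; "position": TCP position; "orientation": TCP orientation; "force": force on the tool from outside, world axes, zero at the start; "ft_torque": the same for the moment, N m; "grip_width": finger opening in m; "grip_force": force on a finger pad.
Only numpy, scipy, OpenCV 4.12 (cv2) and the standard library are available. Lean on these libraries where they do the work, as an engineer would, in place of code of your own. Each camera call takes 0.05 s, during which the arm holds its last target. There are 200 camera calls.

## Working session

There is one attempt and no reset: what is moved stays moved. The work goes in short steps, Python scripts to look and compute and a tool call to move; the robot and the scene stay as the last step left them, time stands still between calls to the robot, and variables do not carry over. Pictures are saved under pics/ and viewed, at most 14 in all, crops included, and the job is handed in when it is done.

Besides the shell and the picture viewer there is one more tool, called after ">>>" by a JSON object that holds its "method" and its "body", one argument or row to a line. move_arm: Moves the arm, as the interface text tells. Its arguments: {"type":"object","properties":{"series":{"type":"array","items":{"type":"array","items":{"type":"array","items":{"type":"number"}}}}},"required":["series"]}

```bash
mkdir -p pics; cat > h.py <<'E'
import numpy as np, cv2
from rig import *
def save(p,n,crop=None,s=1):
    im=p["image"][:,:,::-1]
    if crop: l,t,w,h=crop; im=im[t:t+h,l:l+w]
    cv2.imwrite("pics/"+n,cv2.resize(im,None,fx=s,fy=s,interpolation=cv2.INTER_CUBIC))
def ray(p,uv,z):
    d=p["R"].T@np.linalg.inv(p["mtx"])@np.array([uv[0],uv[1],1.]); o=-p["R"].T@p["t"]
    return o+d*(z-o[2])/d[2]
def proj(p,X):
    c=p["mtx"]@(p["R"]@np.asarray(X)+p["t"]); return c[:2]/c[2]
E
python3 - <<'E'
from h import *
s=state();print(s["t"],s["position"],s["orientation"].__repr__(),s["force"])
for n in ["top","scene"]:
    p=grab_frame(n);save(p,n+"0.png",s=1.4);print(n,-p["R"].T@p["t"],p["R"][2])
    for k,z in [("a_mid",.006),("b_mid",.006),("c_mid",.006),("d_mid",.006),("home",.008),("rim",.066),("flap_edge",.054),("cover_handle",.021),("clip",0),("post",0),("cleaner",0),("wipes",0),("driver",0),("dish",0),("mount",0)]:
        for r in place_of(p,k)[:5]:
            print(k,round(r["score"],2),np.round(r["uv"]),np.round(ray(p,r["uv"],z),3)[:2])
E
```

```text
0.0 [0.2443757  0.60156729 0.20300902] array([[-9.26511225e-01,  3.76266747e-01, -5.33309254e-04],
       [ 3.76267099e-01,  9.26509698e-01, -1.68789157e-03],
       [-1.40981276e-04, -1.76451721e-03, -9.99998433e-01]]) [ 1.67465719  0.15185476 -0.46034518]
top [0.30404499 0.0291474  1.29977885] [ 0.16793823 -0.02359038 -0.98551522]
a_mid 0.64 [216. 258.] [0.389 0.173]
b_mid 0.64 [178. 259.] [0.385 0.284]
c_mid 0.71 [140. 260.] [0.381 0.393]
c_mid 0.47 [152. 300.] [0.268 0.352]
d_mid 0.7 [388. 225.] [ 0.491 -0.334]
d_mid 0.66 [171. 190.] [0.589 0.314]
d_mid 0.61 [198. 188.] [0.596 0.234]
d_mid 0.4 [184. 216.] [0.51 0.27]
d_mid 0.29 [387. 158.] [ 0.698 -0.338]
home 0.63 [280. 175.] [ 0.638 -0.01 ]
rim 0.72 [286. 181.] [ 0.607 -0.026]
flap_edge 0.78 [283. 203.] [ 0.545 -0.019]
cover_handle 0.75 [280. 172.] [ 0.645 -0.011]
cover_handle 0.71 [389. 225.] [ 0.488 -0.333]
cover_handle 0.3 [184. 221.] [0.494 0.27 ]
clip 0.7 [216. 219.] [0.503 0.177]
post 0.49 [144. 259.] [0.384 0.385]
cleaner 0.81 [169. 158.] [0.688 0.325]
wipes 0.55 [388. 158.] [ 0.701 -0.343]
driver 0.57 [347. 291.] [ 0.29
[... 296 characters left out ...]
.383 0.284]
d_mid 0.75 [330. 316.] [0.604 0.244]
d_mid 0.7 [357. 335.] [0.592 0.315]
d_mid 0.69 [367. 302.] [0.518 0.28 ]
d_mid 0.19 [241. 252.] [ 0.649 -0.018]
home 0.63 [243. 253.] [ 0.647 -0.011]
rim 0.72 [251. 230.] [ 0.608 -0.021]
flap_edge 0.67 [271. 220.] [ 0.552 -0.013]
flap_edge 0.47 [406. 268.] [0.409 0.291]
cover_handle 0.97 [216. 144.] [ 0.488 -0.325]
clip 0.73 [367. 299.] [0.51  0.272]
clip 0.52 [336. 270.] [0.509 0.173]
post 0.65 [444. 301.] [0.382 0.398]
cleaner 0.67 [330. 378.] [0.697 0.336]
wipes 0.71 [155. 189.] [ 0.7   -0.326]
driver 0.57 [295. 137.] [ 0.295 -0.201]
dish 0.8 [261. 337.] [0.747 0.171]
mount 0.46 [456. 251.] [0.258 0.339]
mount 0.17 [335. 269.] [0.51  0.169]
```

View pics/top0.png

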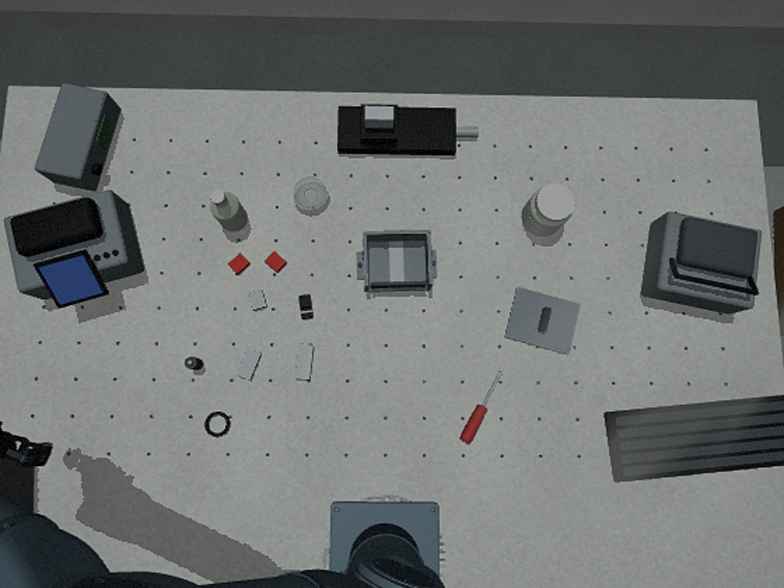

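View pics/scene0.png

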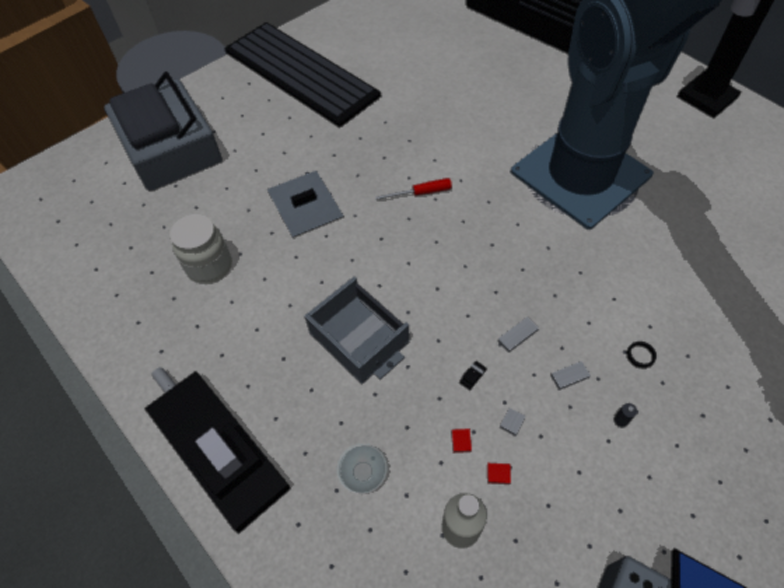

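The top view (coordinates at 1.4x) shows the box at (397,262), the cover at (543,320), steel blocks at (304,362), (250,364) and (257,300), and two red look-alikes at (238,264) and (275,262). The clip is at (306,306). I need the orientation and length of each block before moving.

```bash
python3 - <<'E'
from h import *
s=state();To=s["orientation"];tp=s["position"]
w=grab_frame("wrist");c=-w["R"].T@w["t"]
print("cam in tool",To.T@(c-tp),"\n",np.round(w["R"]@To,3), w["mtx"][0,0])
p=grab_frame("top")
def meas(k,z,n=4):
    for r in cut_out(p,k)[:n]:
        ct,_=cv2.findContours(r["region"].astype(np.uint8),0,2)
        q=max(ct,key=cv2.contourArea)[:,0].astype(float)
        W=np.array([ray(p,u,z)[:2] for u in q])*1000
        (cx,cy),(a,b),an=cv2.minAreaRect(W.astype(np.float32))
        print(k,round(r["score"],2),r["bbox"],np.round([cx,cy,a,b,an],1))
for k,z in [("a_mid",.012),("b_mid",.012),("c_mid",.012),("d_mid",.012),("cover_handle",.01),("box",.066),("clip",.02)]: meas(k,z)
save(p,"c1.png",(90,170,220,110),3.6)
E
```

```text
cam in tool [ 0.07817811 -0.00040916 -0.16936496] 
 [[-0.     1.    -0.   ]
 [-0.951 -0.    -0.308]
 [-0.308  0.     0.951]] 326.7792721235253
a_mid 0.64 [210.3, 249.1, 8.4, 22.9] [387.1 169.6  30.7  70.6  85.5]
b_mid 0.48 [166.9, 246.5, 20.8, 26.3] [382.2 283.9  33.2  59.8  68.5]
b_mid 0.33 [375.3, 131.5, 34.7, 37.2] [ 723.7 -352.5   90.7  132.2   45. ]
d_mid 0.5 [179.5, 213.7, 10.3, 8.2] [515.4 272.5  36.6  30.4  16. ]
d_mid 0.48 [191.2, 178.9, 12.0, 9.9] [598.5 236.5  36.6  29.6  47.4]
cover_handle 0.7 [359.8, 202.6, 53.2, 50.6] [ 479.6 -332.1  141.3  115.6   74.7]
box 0.69 [251.8, 162.9, 60.6, 47.1] [594.1 -18.8 130.4 162.6   2.2]
clip 0.52 [214.4, 209.6, 7.2, 18.9] [503.8 169.6  47.7  23.4   1.8]
clip 0.4 [208.8, 126.8, 25.3, 20.9] [751.9 167.9  75.9  78.5   1. ]
```

View pics/c1.png

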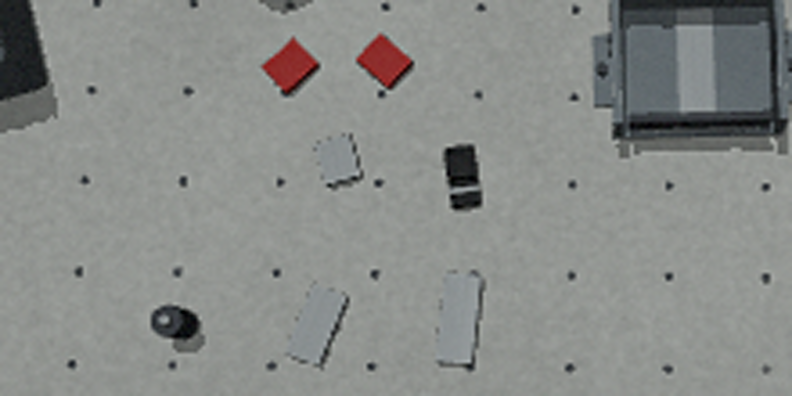

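Block A is at (0.387, 0.170), measured 71 mm. Block B is at (0.382, 0.284), measured 60 mm. Block D is the steel one at crop (338,160), measured 36.6 x 30.4 mm; the crop confirms the two red ones at (291,66) and (385,60) are the look-alikes. C is absent. Next I move over the box.

>>> {"method": "move_arm", "body": {
  "series": [
    [[0,0,0,-0.017,0,0,-0.0965],[0,0,0,-0.017,0,0,-0.0965],[0,0,0,-0.017,0,0,-0.0965],[0,0,0,-0.017,0,0,-0.0965],[0,-0.0165,-0.038,0,0,0,0],[0,-0.0165,-0.038,0,0,0,0],[0,-0.0165,-0.038,0,0,0,0],[0,-0.0165,-0.038,0,0,0,0],[0,-0.0165,-0.038,0,0,0,0],[0,-0.0165,-0.038,0,0,0,0],[0,-0.0165,-0.038,0,0,0,0],[0,-0.0165,-0.038,0,0,0,0],[0,-0.0165,-0.038,0,0,0,0],[0,-0.0165,-0.038,0,0,0,0],[0,-0.0165,-0.038,0,0,0,0],[0,-0.0165,-0.038,0,0,0,0],[0,-0.0165,-0.038,0,0,0,0],[0,-0.0165,-0.038,0,0,0,0],[0,-0.0165,-0.038,0,0,0,0],[0,-0.0165,-0.038,0,0,0,0]]
  ]
}}

```text
t: 3.72
position: [0.5093, -0.0077, 0.2723]
orientation: [[-1.0, -0.0, 0.001], [-0.0, 1.0, 0.0], [-0.001, 0.0, -1.0]]
force: [0.8, 0.5, 0.3]
grip_width: -0.0002
grip_force: 0.0
```

```bash
python3 - <<'E'
from h import *
s=state();print(s["t"],s["position"],np.round(s["orientation"],4).tolist(),s["grip_width"])
p=grab_frame("wrist");save(p,"w1.png",s=1.4)
for k,z in [("home",.008),("rim",.066),("flap_edge",.054),("box",0)]:
    for r in place_of(p,k)[:2]: print(k,round(r["score"],2),np.round(r["uv"]),np.round(ray(p,r["uv"],z),4)[:2])
E
```

```text
3.7167 [ 0.50927984 -0.00768479  0.27229246] [[-1.0, -0.0004, 0.001], [-0.0004, 1.0, 0.0002], [-0.001, 0.0002, -1.0]] -0.00019853076440853225
home 0.7 [262. 265.] [ 0.6566 -0.0312]
rim 0.83 [268. 249.] [ 0.6044 -0.0204]
flap_edge 0.72 [266. 205.] [ 0.5502 -0.0226]
flap_edge 0.2 [496. 285.] [0.6636 0.286 ]
box 0.56 [271. 259.] [ 0.6519 -0.0173]
```

View pics/w1.png

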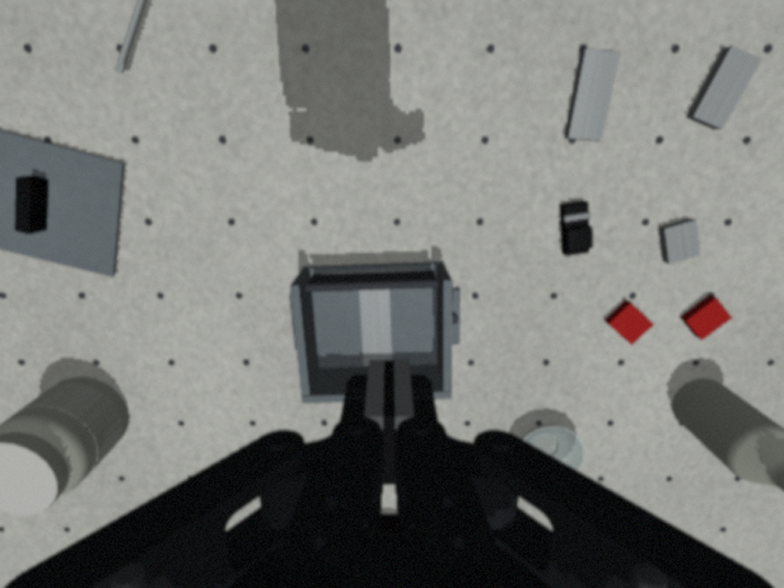

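The wrist view (coordinates at 1.4x; image right is +y, down is +x) shows the box mouth from (295,270) to (450,395), with the strip around column 376. The fingers hide the stop, so I back off a little.

>>> {"method": "move_arm", "body": {
  "series": [
    [[0,0.035,0,0,0,0,0],[0,0.035,0,0,0,0,0],[0,0,0,0,0,0,0],[0,0,0,0,0,0,0]]
  ]
}}

```text
t: 4.3
position: [0.4371, -0.004, 0.272]
orientation: [[-1.0, -0.004, -0.0], [-0.004, 1.0, 0.001], [0.0, 0.001, -1.0]]
force: [0.8, -0.2, 0.7]
grip_width: 0.0001
grip_force: 0.0
```

```bash
python3 - <<'E'
from h import *
s=state();print(s["t"],s["position"])
p=grab_frame("wrist");np.save("w2.npy",p["image"]);save(p,"w2.png",(180,180,180,150),4)
for k,z in [("home",.008),("rim",.066),("flap_edge",.054)]:
    for r in place_of(p,k)[:1]: print(k,round(r["score"],2),np.round(r["uv"]),np.round(ray(p,r["uv"],z),4)[:2])
g=cv2.GaussianBlur(cv2.cvtColor(p["image"],cv2.COLOR_RGB2GRAY),(3,3),0).astype(float)
L=[];Rr=[]
uh=proj(p,[.66,-.02,.008]);print("guess home px",uh)
for x in np.arange(.565,.66,.005):
    ys=np.arange(-.05,.02,.0005)
    v=[g[int(round(q[1])),int(round(q[0]))] for q in (proj(p,[x,y,.008]) for y in ys)]
    v=np.convolve(v,np.ones(5)/5,'same');d=np.diff(v)[5:-5]
    print(round(x,3),ys[5+d.argmax()].round(4),ys[5+d.argmin()].round(4),d.max().round(1),d.min().round(1))
E
```

```text
4.3 [ 0.43712214 -0.0040186   0.27198984]
flap_edge 0.79 [264. 258.] [ 0.5509 -0.0223]
guess home px [266.84480954 308.86846175]
0.565 -0.04 -0.0365 0.6 -0.4
0.57 0.001 -0.009 1.4 -1.0
0.575 0.0015 -0.0255 4.2 -5.2
0.58 -0.0385 -0.0255 5.0 -10.2
0.585 0.001 -0.0255 4.8 -10.2
0.59 0.001 -0.0435 5.0 -5.4
0.595 0.001 -0.0465 4.8 -7.8
0.6 0.0015 -0.0475 5.2 -9.0
0.605 0.001 -0.009 5.0 -5.2
0.61 0.001 -0.0095 5.4 -5.0
0.615 0.001 -0.0095 5.4 -4.8
0.62 0.001 -0.0095 4.6 -5.6
0.625 0.001 -0.009 5.0 -4.6
0.63 -0.0305 -0.0095 4.8 -5.4
0.635 0.001 -0.0105 4.6 -5.0
0.64 0.0015 -0.0095 6.6 -6.4
0.645 0.0015 -0.011 7.4 -6.8
0.65 -0.015 0.0075 7.0 -7.0
0.655 -0.014 0.006 4.2 -4.6
0.66 -0.0095 -0.0305 1.4 -0.8
```

View pics/w2.png

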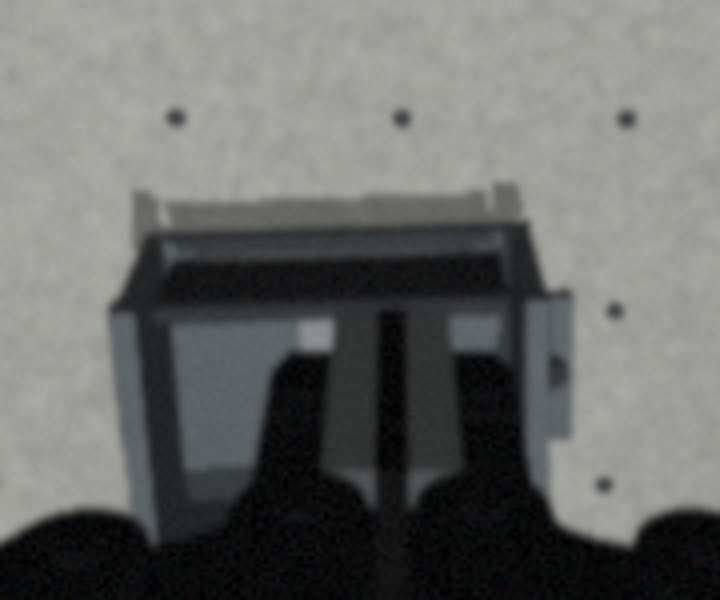

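>>> {"method": "move_arm", "body": {
  "series": [
    [[0,-0.036,0,-0.01,0,0,0],[0,-0.036,0,-0.01,0,0,0],[0,-0.036,0,-0.01,0,0,0],[0,-0.036,0,0,0,0,0],[0,-0.036,0,0,0,0,0],[0,0,0,0,0,0,0],[0,0,0,0,0,0,0],[0,0,0,0,0,0,0],[0,0,0,0,0,0,0]]
  ]
}}

```text
t: 5.25
position: [0.6181, -0.0057, 0.302]
orientation: [[-1.0, -0.0, -0.0], [-0.0, 1.0, 0.0], [0.0, 0.0, -1.0]]
force: [0.7, 0.0, 0.2]
grip_width: -0.0003
grip_force: 0.0
```

```bash
python3 - <<'E'
from h import *
s=state();print(s["t"],s["position"],np.round(s["orientation"],4).tolist())
p=grab_frame("wrist");save(p,"w3.png",(180,130,180,150),4)
for k,z in [("home",.008),("rim",.066),("flap_edge",.054)]:
    for r in place_of(p,k)[:1]: print(k,round(r["score"],2),np.round(r["uv"]),np.round(ray(p,r["uv"],z),4)[:2])
g=cv2.GaussianBlur(cv2.cvtColor(p["image"],cv2.COLOR_RGB2GRAY),(3,3),0).astype(float)
for x in np.arange(.57,.67,.005):
    ys=np.arange(-.05,.02,.0005)
    v=cv2.remap(g.astype(np.float32),*[np.array([[proj(p,[x,y,.008])[i] for y in ys]],np.float32) for i in (0,1)],cv2.INTER_LINEAR)[0]
    d=np.diff(np.convolve(v,np.ones(5)/5,'same'))[5:-5]
    print(round(x,3),ys[5+d.argmax()].round(4),ys[5+d.argmin()].round(4),d.max().round(1),d.min().round(1))
E
```

```text
5.25 [ 0.6181045  -0.00573651  0.30196144] [[-1.0, -0.0001, -0.0004], [-0.0001, 1.0, 0.0001], [0.0004, 0.0001, -1.0]]
home 0.85 [262. 184.] [ 0.6495 -0.0282]
rim 0.7 [264. 159.] [ 0.6044 -0.0232]
flap_edge 0.58 [261. 110.] [ 0.5467 -0.0261]
0.57 -0.0385 -0.0085 5.0 -5.2
0.575 -0.038 -0.0075 4.9 -5.5
0.58 -0.038 -0.0075 4.9 -5.3
0.585 -0.038 -0.0075 5.0 -5.1
0.59 -0.038 -0.007 5.4 -5.1
0.595 -0.038 -0.007 5.0 -5.1
0.6 -0.037 -0.007 4.8 -5.0
0.605 -0.037 -0.007 4.7 -5.1
0.61 -0.037 -0.006 5.0 -5.3
0.615 -0.037 -0.006 5.2 -5.3
0.62 -0.037 -0.006 5.2 -5.2
0.625 -0.036 -0.006 4.8 -4.8
0.63 -0.036 -0.006 4.9 -4.7
0.635 -0.036 -0.0055 3.9 -5.4
0.64 -0.036 -0.0055 2.7 -3.1
0.645 -0.036 -0.0045 2.9 -2.3
0.65 -0.035 -0.0055 1.8 -1.7
0.655 0.001 0.016 0.4 -0.3
0.66 0.003 -0.0005 0.4 -0.5
0.665 -0.014 -0.0355 0.5 -0.2
0.67 0.0105 -0.01 0.3 -0.3
```

View pics/w3.png

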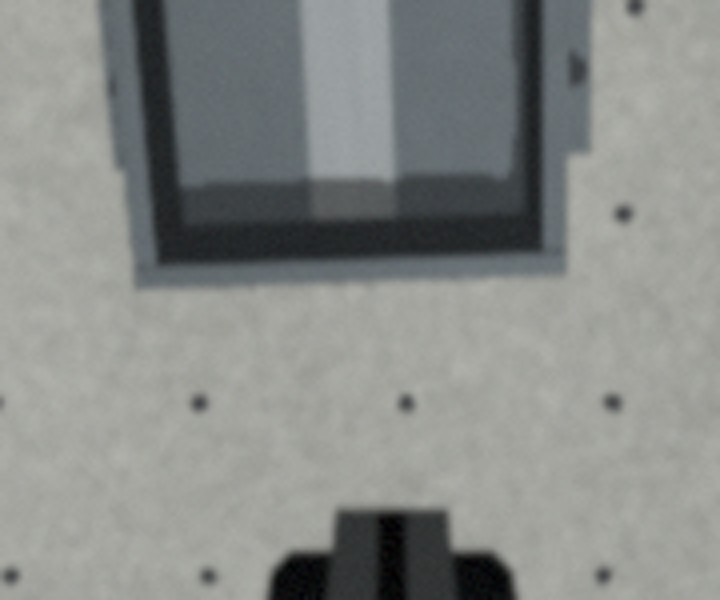

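The strip's midline gives the box yaw as about 0.040 rad and home as about (0.6525, -0.0200). The rim and flap detections agree to about 1 mm. Next I align the tool and go down inside the box behind the flap.

>>> {"method": "move_arm", "body": {
  "series": [
    [[0,0,0,0,0,0,-0.04],[0,0.023,-0.008,0,0,0,0],[0,0.023,-0.008,0,0,0,0],[0,0,0,0.036,0,0,0],[0,0,0,0.036,0,0,0],[0,0,0,0.036,0,0,0],[0,0,0,0.036,0,0,0],[0,0,0,0.036,0,0,0],[0,0,0,0.036,0,0,0],[0,0,0,0.026,0,0,0],[0,0,0,0.013,0,0,0],[0,0,0,0.012,0,0,0],[0,0,0,0,0,0,0],[0,0,0,0,0,0,0]]
  ]
}}

```text
t: 6.62
position: [0.5742, -0.0236, 0.0358]
orientation: [[-0.999, -0.04, 0.001], [-0.04, 0.999, 0.0], [-0.001, -0.0, -1.0]]
force: [0.2, -0.4, 0.3]
grip_width: -0.0001
grip_force: 0.0
```

```bash
cat >> h.py <<'E'
HOME=np.array([.6525,-.0200,.008]);YAW=.04
RB=np.array([[np.cos(YAW),-np.sin(YAW),0],[np.sin(YAW),np.cos(YAW),0],[0,0,1]])
def tob(X): return RB.T@(np.asarray(X)-HOME)
def fromb(b): return RB@np.asarray(b)+HOME
def rep():
    s=state();o=s["orientation"];yaw=np.arctan2(-o[1,0],-o[0,0])
    print("t",round(s["t"],2),"pos",np.round(s["position"],4),"box",np.round(tob(s["position"]),4),"yaw",round(yaw,4),"tilt",np.round(o[:2,2],4),"F",np.round(s["force"],1),"w",round(s["grip_width"],4),"gf",round(s["grip_force"],1))
    return s
E
python3 -c "
from h import *;rep()"
```

```text
t 6.62 pos [ 0.5742 -0.0236  0.0358] box [-0.0784 -0.0004  0.0278] yaw 0.0402 tilt [0.0013 0.    ] F [ 0.2 -0.4  0.3] w -0.0001 gf 0.0
```

Now I push the flap outwards by 30 mm, come back and lift.

>>> {"method": "move_arm", "body": {
  "series": [
    [[0,0.006,0,0,0,0,0],[0,0.006,0,0,0,0,0],[0,0.006,0,0,0,0,0],[0,0.006,0,0,0,0,0],[0,0.006,0,0,0,0,0],[0,0.002,0,0,0,0,0],[0,0,0,0,0,0,0],[0,0,0,0,0,0,0],[0,0,0,0,0,0,0]]
  ]
}}

```text
t: 7.37
position: [0.5418, -0.0248, 0.035]
orientation: [[-0.999, -0.04, 0.001], [-0.04, 0.999, -0.0], [-0.001, -0.0, -1.0]]
force: [0.2, 0.6, -0.8]
grip_width: -0.0001
grip_force: 0.0
```

>>> {"method": "move_arm", "body": {
  "series": [
    [[0,-0.015,0,0,0,0,0],[0,-0.015,0,0,0,0,0],[0,0,0,-0.04,0,0,0],[0,0,0,-0.04,0,0,0],[0,0,0,-0.04,0,0,0],[0,0,0,-0.04,0,0,0],[0,0,0,-0.04,0,0,0],[0,-0.02,0,0,0,0,0],[0,-0.02,0,0,0,0,0],[0,0,0,0,0,0,0],[0,0,0,0,0,0,0],[0,0,0,0,0,0,0]]
  ]
}}

```text
t: 8.37
position: [0.6106, -0.0222, 0.2343]
orientation: [[-0.999, -0.04, -0.002], [-0.04, 0.999, -0.0], [0.002, -0.0, -1.0]]
force: [-0.0, -0.6, -0.3]
grip_width: -0.0
grip_force: 0.0
```

```bash
python3 - <<'E'
from h import *
rep()
p=grab_frame("wrist");save(p,"w4.png",(150,20,400,270),2)
for k,z in [("home",.008),("rim",.066),("flap_edge",.046)]:
    for r in place_of(p,k)[:1]: print(k,round(r["score"],2),np.round(r["uv"]),np.round(tob(ray(p,r["uv"],z)),4)[:2])
g=cv2.GaussianBlur(cv2.cvtColor(p["image"],cv2.COLOR_RGB2GRAY),(3,3),0).astype(np.float32)
for bx in (-.09,-.06,-.03,-.015):
    ys=np.arange(-.03,.03,.0005)
    uv=np.array([proj(p,fromb([bx,y,0])) for y in ys],np.float32)
    v=cv2.remap(g,uv[None,:,0],uv[None,:,1],cv2.INTER_LINEAR)[0]
    d=np.diff(np.convolve(v,np.ones(5)/5,'same'))[5:-5]
    print(bx,ys[5+d.argmax()].round(4),ys[5+d.argmin()].round(4))
xs=np.arange(-.03,.02,.0005)
for by in (-.01,0,.01,.03):
    uv=np.array([proj(p,fromb([x,by,0])) for x in xs],np.float32)
    v=cv2.remap(g,uv[None,:,0],uv[None,:,1],cv2.INTER_LINEAR)[0]
    print(by,v[::4].round().astype(int))
E
```

```text
t 8.37 pos [ 0.6106 -0.0222  0.2343] box [-0.0419 -0.0005  0.2263] yaw 0.04 tilt [-0.0015 -0.0003] F [-0.  -0.6 -0.3] w -0.0 gf 0.0
home 0.87 [276. 205.] [ 0.0005 -0.0036]
rim 0.2 [280. 202.] [-0.0207  0.0014]
flap_edge 0.69 [274. 201.] [-0.0151 -0.0048]
-0.09 -0.015 0.0155
-0.06 -0.0155 0.015
-0.03 -0.0155 0.015
-0.015 -0.0155 0.0155
-0.01 [160 161 161 160 160 157 139 109  93  92  92  92  92  85  66  46  40  38
  38  38  38  39  40  51  79]
0 [163 162 162 162 162 161 152 126 101  94  93  92  92  86  69  48  40  39
  39  40  39  39  40  50  79]
0.01 [161 160 160 159 160 159 152 128 101  92  91  91  91  85  68  47  40  40
  39  38  39  39  40  50  79]
0.03 [112 112 112 112 112 110  98  77  67  65  65  65  64  63  56  46  41  40
  41  41  40  40  40  49  78]
```

View pics/w4.png

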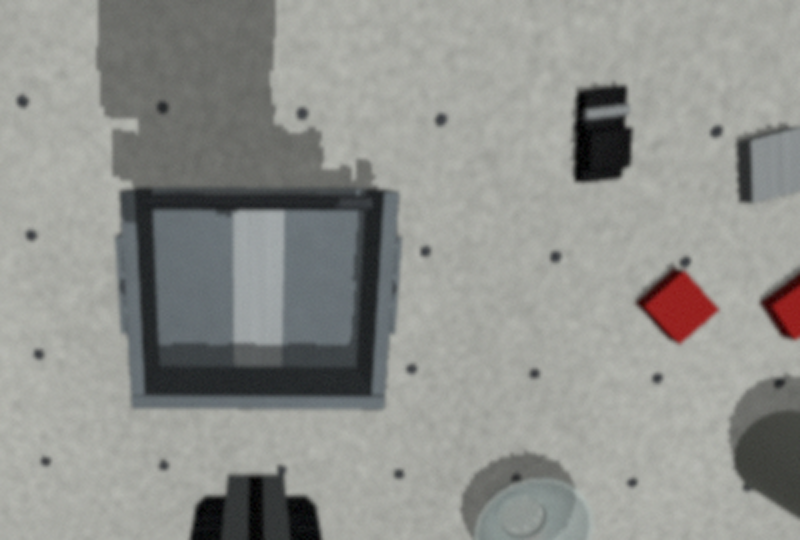

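```bash
python3 - <<'E'
from h import *
p=grab_frame("wrist")
for b in ([-.102,0,.046],[-.126,0,.038],[-.1,0,0]): print(b,(proj(p,fromb(b))-[150,20])*2)
for n in ["top","scene"]:
    p=grab_frame(n)
    for r in place_of(p,"flap_edge")[:1]: print(n,r["score"],r["uv"],proj(p,fromb([-.102,0,.046])),proj(p,fromb([-.126,0,.038])))
    if n=="scene": save(p,"s4.png",(200,190,110,90),6)
E
```

```text
[-0.102, 0, 0.046] [257.08576392 205.12886213]
[-0.126, 0, 0.038] [257.07217092 156.46221858]
[-0.1, 0, 0] [256.82708061 204.46894702]
scene 0.88 [272.9, 216.5] [268.61850692 217.12399617] [275.77563979 212.87175209]
```

View pics/s4.png

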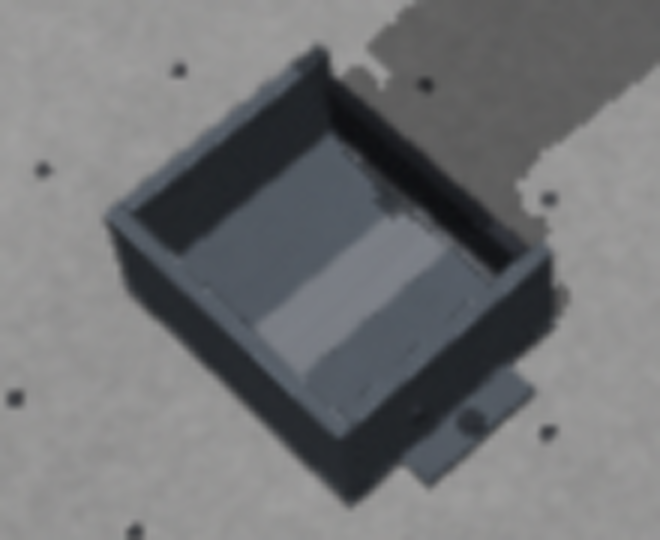

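The flap still looks upright or nearly so: in the wrist crop its band is at rows 190-208, where an open flap would be near row 156. I'll repeat the push in small steps and read the force.

>>> {"method": "move_arm", "body": {
  "series": [
    [[0,0.019,0,0,0,0,0],[0,0.019,0,0,0,0,0],[0,0,0,0.04,0,0,0],[0,0,0,0.04,0,0,0],[0,0,0,0.04,0,0,0],[0,0,0,0.04,0,0,0],[0,0,0,0.026,0,0,0],[0,0,0,0.015,0,0,0],[0,0,0,0,0,0,0],[0,0,0,0,0,0,0]]
  ]
}}

```text
t: 9.65
position: [0.5731, -0.0236, 0.0337]
orientation: [[-0.999, -0.04, -0.001], [-0.04, 0.999, -0.0], [0.001, -0.0, -1.0]]
force: [0.4, -0.3, 0.2]
grip_width: -0.0001
grip_force: 0.0
```

>>> {"method": "move_arm", "body": {
  "series": [
    [[0,0.005,0,0,0,0,0],[0,0.005,0,0,0,0,0],[0,0.005,0,0,0,0,0],[0,0,0,0,0,0,0]]
  ]
}}

```text
t: 9.98
position: [0.5575, -0.0242, 0.0348]
orientation: [[-0.999, -0.04, 0.0], [-0.04, 0.999, 0.0], [-0.0, 0.0, -1.0]]
force: [0.5, -0.5, -0.1]
grip_width: -0.0002
grip_force: 0.0
```

>>> {"method": "move_arm", "body": {
  "series": [
    [[0,0.005,0,0,0,0,0],[0,0.005,0,0,0,0,0],[0,0,0,0,0,0,0]]
  ]
}}

```text
t: 10.23
position: [0.5471, -0.0247, 0.0339]
orientation: [[-0.999, -0.04, -0.001], [-0.04, 0.999, 0.0], [0.001, 0.0, -1.0]]
force: [0.8, 0.1, -0.8]
grip_width: -0.0
grip_force: 0.0
```

>>> {"method": "move_arm", "body": {
  "series": [
    [[0,0.005,0,0,0,0,0],[0,0,0,0,0,0,0],[0,0,0,0,0,0,0]]
  ]
}}

```text
t: 10.48
position: [0.5432, -0.0248, 0.0339]
orientation: [[-0.999, -0.04, -0.0], [-0.04, 0.999, -0.0], [0.0, 0.0, -1.0]]
force: [-0.7, -1.0, -0.4]
grip_width: 0.0
grip_force: 0.0
```

```bash
python3 - <<'E'
from h import *
rep()
a=grab_frame("scene");b=grab_frame("wrist")
A=cv2.resize(a["image"][190:280,200:310],(440,360),interpolation=2);B=cv2.resize(b["image"][0:280,100:450],(350,280))
im=np.zeros((360,790,3),np.uint8);im[:,:440]=A;im[:280,440:]=B
cv2.imwrite("pics/x5.png",im[:,:,::-1])
E
```

```text
t 10.48 pos [ 0.5432 -0.0248  0.0339] box [-0.1094 -0.0004  0.0259] yaw 0.0402 tilt [-0.0002 -0.    ] F [-0.7 -1.  -0.4] w 0.0 gf 0.0
```

View pics/x5.png

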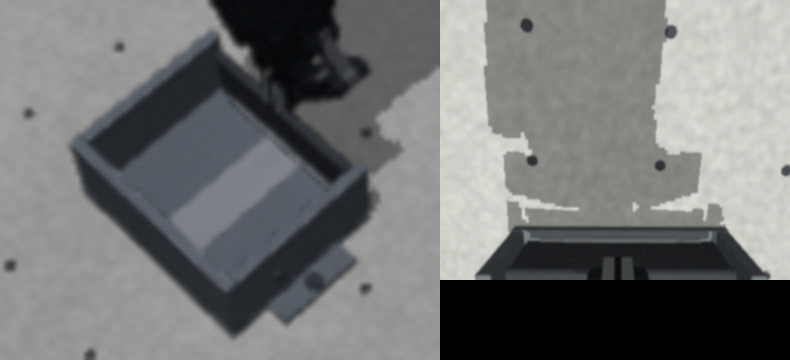

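```bash
python3 - <<'E'
from h import *
s=rep()
b=grab_frame("wrist");a=grab_frame("scene")
print("cam box",tob(-b["R"].T@b["t"]))
for n,q in [("tcp",tob(s["position"])),("edge up",[-.102,.03,.046]),("edge snap",[-.115,.03,.044]),("edge open",[-.126,.03,.038]),("hinge",[-.102,.03,.006]),("wall front rimL",[-.104,-.062,.058]),("wall front foot",[-.104,-.062,-.008]),("stop rim",[0,.03,.058])]:
    print(n,(proj(b,fromb(q))-[100,0])+[440,0],(proj(a,fromb(q))-[200,190])*4)
save(b,"w6.png",(170,200,220,90),3.6)
E
```

```text
t 10.58 pos [ 0.5436 -0.0247  0.0339] box [-0.109  -0.0004  0.0259] yaw 0.0402 tilt [ 0.0002 -0.    ] F [ 0.8 -0.2  0.3] w 0.0001 gf 0.0
cam box [-0.18740362 -0.00106862  0.1952515 ]
tcp [618.68027471 249.32879617] [283.79398147 117.75667489]
edge up [677.7500449  278.20679436] [308.52709516 138.40099146]
edge snap [678.51661288 253.54961531] [323.92970552 126.8786859 ]
edge open [677.67954956 229.0723541 ] [336.95927305 120.78201267]
hinge [666.63140731 246.07020502] [310.69872663 170.10381532]
wall front rimL [490.03502834 287.22356198] [207.06456996  36.26373555]
wall front foot [526.54591789 234.68709681] [215.48482518  91.44203037]
stop rim [671.31911943 445.64847668] [181.44230147 236.79406503]
```

View pics/w6.png

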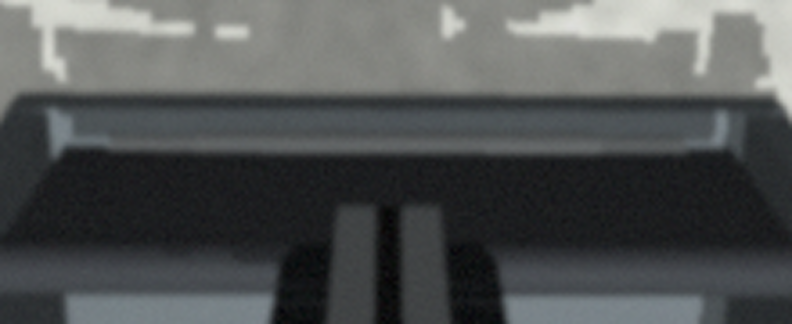

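The roll is at image row 278, which is where the upright edge should be, and the fingers overlap the flap's outer face. So the low push did not leave the flap open. I'll lift out, go back inside, and push higher up at the roll while watching each step.

>>> {"method": "move_arm", "body": {
  "series": [
    [[0,0,0,-0.02,0,0,0],[0,0,0,-0.03,0,0,0],[0,0,0,-0.03,0,0,0],[0,-0.02,0,0,0,0,0],[0,-0.02,0,0,0,0,0],[0,0,0,0,0,0,0],[0,0,0,0.02,0,0,0],[0,0,0,0.02,0,0,0],[0,0,0,0.02,0,0,0],[0,0,0,0,0,0,0]]
  ]
}}

```text
t: 11.52
position: [0.5799, -0.023, 0.0502]
orientation: [[-0.999, -0.04, -0.007], [-0.04, 0.999, -0.0], [0.007, 0.0, -1.0]]
force: [-0.2, -0.3, 0.0]
grip_width: -0.0002
grip_force: 0.0
```

```bash
python3 - <<'E'
from h import *
rep()
a=grab_frame("scene");b=grab_frame("wrist")
A=cv2.resize(a["image"][190:280,200:310],(440,360),interpolation=2);B=cv2.resize(b["image"][160:300,190:365],(350,280))
im=np.zeros((360,790,3),np.uint8);im[:,:440]=A;im[:280,440:]=B
cv2.imwrite("pics/x7.png",im[:,:,::-1])
E
```

```text
t 11.52 pos [ 0.5799 -0.023   0.0502] box [-0.0727 -0.      0.0422] yaw 0.0405 tilt [-0.007  -0.0002] F [-0.2 -0.3  0. ] w -0.0002 gf 0.0
```

View pics/x7.png

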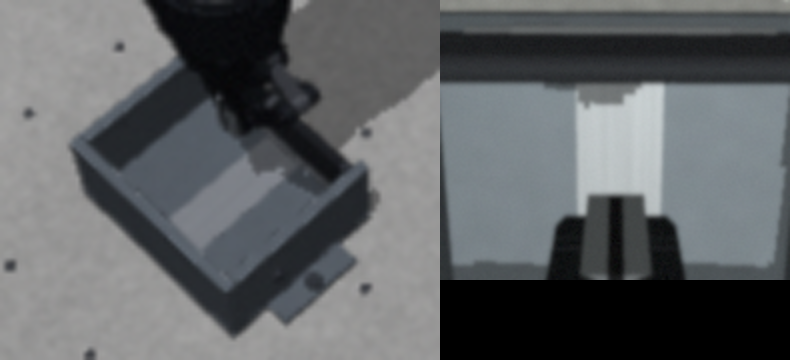

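Now the fingers are inside the box and the flap is upright: its dark band spans wrist rows 35-80 in the right panel, and the fingers are over the strip. I push in steps at roll height and track the flap's band numerically.

```bash
cat >> h.py <<'E'
def flapcheck(tag="", ys=(-.045,.045)):
    # scene and wrist brightness compared at predicted roll top for several flap angles (dark=flap there)
    for n in ("scene","top"):
        p=grab_frame(n);g=cv2.cvtColor(p["image"],cv2.COLOR_RGB2GRAY).astype(np.float32)
        out=[]
        for th in np.arange(-.1,.8,.1):
            v=[]
            for y in np.linspace(-.05,.05,21):
                u=proj(p,fromb([-.102-.04*np.sin(th),y,.006+.04*np.cos(th)])).astype(np.float32)
                v.append(cv2.remap(g,u[:1].reshape(1,1),u[1:].reshape(1,1),1)[0,0])
            out.append(round(float(np.median(v))))
        print(tag,n,out,[(round(r["score"],2),np.round(r["uv"],1).tolist()) for r in place_of(p,"flap_edge")[:1]])
E
python3 -c "
from h import *;rep();flapcheck('up')"
```

```text
t 11.62 pos [ 0.5826 -0.0233  0.0536] box [-0.07   -0.0005  0.0456] yaw 0.04 tilt [-0.0018 -0.0002] F [0.3 0.5 0.7] w -0.0005 gf 0.0
up scene [17, 20, 27, 41, 57, 57, 57, 58, 65] [(0.52, [271.4, 216.2])]
up top [73, 73, 73, 67, 54, 60, 57, 57, 64] []
```

>>> {"method": "move_arm", "body": {
  "series": [
    [[0,0.006,0,0.004,0,0,0],[0,0.006,0,0,0,0,0],[0,0,0,0,0,0,0],[0,0,0,0,0,0,0],[0,0,0,0,0,0,0]]
  ]
}}

```text
t: 12.23
position: [0.5715, -0.0236, 0.0501]
orientation: [[-0.999, -0.04, 0.0], [-0.04, 0.999, 0.0], [-0.0, 0.0, -1.0]]
force: [-0.0, 0.1, 0.5]
grip_width: 0.0001
grip_force: 0.0
```

>>> {"method": "move_arm", "body": {
  "series": [
    [[0,0.003,0,0,0,0,0],[0,0.003,0,0,0,0,0],[0,0,0,0,0,0,0],[0,0,0,0,0,0,0]]
  ]
}}

```text
t: 12.57
position: [0.5652, -0.0239, 0.0499]
orientation: [[-0.999, -0.04, -0.0], [-0.04, 0.999, 0.0], [0.0, 0.0, -1.0]]
force: [-0.9, 0.7, 0.6]
grip_width: -0.0
grip_force: 0.0
```

>>> {"method": "move_arm", "body": {
  "series": [
    [[0,0.003,0,0,0,0,0],[0,0.003,0,0,0,0,0],[0,0,0,0,0,0,0],[0,0,0,0,0,0,0]]
  ]
}}

```text
t: 12.9
position: [0.5592, -0.0241, 0.0499]
orientation: [[-0.999, -0.04, -0.0], [-0.04, 0.999, -0.0], [0.0, -0.0, -1.0]]
force: [0.8, 0.1, -0.2]
grip_width: -0.0002
grip_force: 0.0
```

```bash
python3 -c "
from h import *;rep();flapcheck('mid');rep()"
```

```text
t 12.9 pos [ 0.5592 -0.0241  0.0499] box [-0.0934 -0.0004  0.0419] yaw 0.0402 tilt [-0.0002 -0.    ] F [ 0.8  0.1 -0.2] w -0.0002 gf 0.0
mid scene [23, 27, 37, 29, 25, 18, 17, 21, 22] [(0.56, [271.2, 217.2])]
mid top [71, 71, 71, 71, 70, 70, 70, 71, 70] []
t 13.1 pos [ 0.5596 -0.0241  0.0499] box [-0.093  -0.0003  0.0419] yaw 0.0403 tilt [ 0.0002 -0.    ] F [0.8 0.  0.5] w -0.0 gf 0.0
```

>>> {"method": "move_arm", "body": {
  "series": [
    [[0,0.003,0,0.004,0,0,0],[0,0.003,0,0.004,0,0,0],[0,0,0,0,0,0,0],[0,0,0,0,0,0,0]]
  ]
}}

```text
t: 13.43
position: [0.5527, -0.0244, 0.0414]
orientation: [[-0.999, -0.04, -0.001], [-0.04, 0.999, -0.0], [0.001, -0.0, -1.0]]
force: [-0.6, -0.7, -0.3]
grip_width: 0.0001
grip_force: 0.0
```

```bash
python3 -c "
from h import *;flapcheck('a');rep()"
```

```text
a scene [23, 38, 39, 77, 54, 26, 15, 15, 15] [(0.64, [270.7, 216.3])]
a top [69, 69, 70, 70, 69, 69, 69, 69, 69] [(0.41, [389.0, 227.0])]
t 13.63 pos [ 0.5536 -0.0243  0.042 ] box [-0.099  -0.0004  0.034 ] yaw 0.0403 tilt [ 0.0003 -0.    ] F [-0.4 -0.  -0.4] w -0.0 gf 0.0
```

>>> {"method": "move_arm", "body": {
  "series": [
    [[0,0.003,0,0,0,0,0],[0,0.003,0,0,0,0,0],[0,0,0,0,0,0,0],[0,0,0,0,0,0,0]]
  ]
}}

```text
t: 13.97
position: [0.5472, -0.0246, 0.042]
orientation: [[-0.999, -0.04, -0.0], [-0.04, 0.999, 0.0], [0.0, 0.0, -1.0]]
force: [1.3, 0.7, -0.2]
grip_width: 0.0003
grip_force: 0.0
```

```bash
python3 -c "
from h import *;flapcheck('b');rep()"
```

```text
b scene [23, 41, 55, 79, 93, 91, 75, 28, 18] [(0.67, [273.9, 216.8])]
b top [69, 68, 69, 68, 68, 68, 68, 68, 70] []
t 14.17 pos [ 0.5476 -0.0245  0.0419] box [-0.105  -0.0003  0.0339] yaw 0.0402 tilt [0.0002 0.    ] F [0.  0.4 0.5] w -0.0003 gf 0.0
```

>>> {"method": "move_arm", "body": {
  "series": [
    [[0,0.003,0,0,0,0,0],[0,0.003,0,0,0,0,0],[0,0,0,0,0,0,0],[0,0,0,0,0,0,0]]
  ]
}}

```text
t: 14.5
position: [0.5411, -0.0248, 0.0419]
orientation: [[-0.999, -0.04, -0.0], [-0.04, 0.999, 0.0], [0.0, 0.0, -1.0]]
force: [-0.6, 0.5, -0.1]
grip_width: 0.0
grip_force: 0.0
```

```bash
python3 -c "
from h import *
flapcheck('c');rep()
a=grab_frame('scene');b=grab_frame('wrist')
A=cv2.resize(a['image'][190:280,200:310],(440,360),interpolation=2);B=cv2.resize(b['image'][160:300,190:365],(350,280))
im=np.zeros((360,790,3),np.uint8);im[:,:440]=A;im[:280,440:]=B
cv2.imwrite('pics/x8.png',im[:,:,::-1])"
```

```text
c scene [23, 41, 57, 87, 96, 95, 93, 93, 93] [(0.81, [270.6, 215.5])]
c top [68, 67, 68, 68, 68, 68, 68, 69, 67] [(0.33, [175.3, 260.4])]
t 14.7 pos [ 0.5416 -0.0248  0.0419] box [-0.111  -0.0004  0.0339] yaw 0.0402 tilt [0.0002 0.    ] F [-0.   0.1  0.3] w 0.0004 gf 0.0
```

```bash
python3 -c "
from h import *
p=grab_frame('scene')
for z in (.05,.06,.07,.08,.09): print(z,[((proj(p,[x,-.023,z])-[200,190])*4).round() for x in (.569,.58,.591)])
s=state();print(s['q'])
"
```

```text
0.05 [array([253., 131.]), array([240., 141.]), array([226., 152.])]
0.06 [array([252., 122.]), array([239., 133.]), array([225., 144.])]
0.07 [array([251., 114.]), array([237., 125.]), array([223., 136.])]
0.08 [array([250., 105.]), array([236., 116.]), array([222., 127.])]
0.09 [array([249.,  97.]), array([235., 108.]), array([221., 119.])]
[-12.34317952  34.46212154  13.2948287  111.23738087 -12.88205056
  35.70534668 101.50605212]
```

View pics/x8.png

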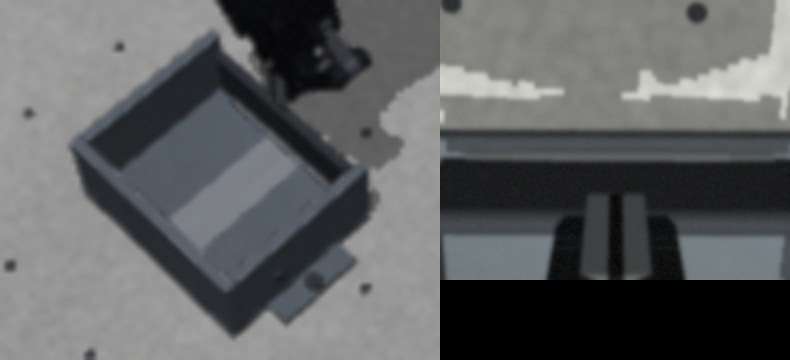

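In both views the fingertips pass above the roll, at scene (285,100) and wrist (615,195). So the real tips sit about 20 mm or more above the stated TCP. I'll find the true tip height by touching the box floor gently.

>>> {"method": "move_arm", "body": {
  "series": [
    [[0,0,0,-0.035,0,0,0],[0,-0.026,0,0,0,0,0],[0,-0.026,0,0,0,0,0],[0,0,0,0.03,0,0,0],[0,0,0,0.02,0,0,0],[0,0,0,0.009,0,0,0],[0,0,0,0,0,0,0],[0,0,0,0,0,0,0]]
  ]
}}

```text
t: 15.52
position: [0.5932, -0.0229, 0.018]
orientation: [[-0.999, -0.04, -0.001], [-0.04, 0.999, -0.0], [0.001, -0.0, -1.0]]
force: [-0.5, -0.0, 0.2]
grip_width: 0.0002
grip_force: 0.0
```

>>> {"method": "move_arm", "body": {
  "series": [
    [[0,0,0,0.003,0,0,0],[0,0,0,0.003,0,0,0],[0,0,0,0,0,0,0],[0,0,0,0,0,0,0]]
  ]
}}

```text
t: 15.85
position: [0.5937, -0.0227, 0.0124]
orientation: [[-0.999, -0.04, 0.001], [-0.04, 0.999, 0.0], [-0.001, 0.0, -1.0]]
force: [-0.6, 0.0, 0.2]
grip_width: -0.0001
grip_force: 0.0
```

```bash
python3 -c "
from h import *
rep()
a=grab_frame('wrist');print([ (r['score'],np.round(tob(ray(a,r['uv'],.054)),3)) for r in place_of(a,'flap_edge')[:1]]);rep()"
```

```text
t 15.85 pos [ 0.5937 -0.0227  0.0124] box [-0.0589 -0.0003  0.0044] yaw 0.0403 tilt [0.0007 0.0001] F [-0.6  0.   0.2] w -0.0001 gf 0.0
[(0.72, array([-0.103,  0.   ,  0.046]))]
t 15.95 pos [ 0.5937 -0.0228  0.0123] box [-0.0589 -0.0004  0.0043] yaw 0.0402 tilt [0.0006 0.    ] F [ 0.1  0.4 -0.7] w -0.0001 gf 0.0
```

Still no contact. I keep probing downward in small calls.

>>> {"method": "move_arm", "body": {
  "series": [
    [[0,0,0,0.003,0,0,0],[0,0,0,0.003,0,0,0],[0,0,0,0,0,0,0]]
  ]
}}

```text
t: 16.2
position: [0.5929, -0.0227, 0.0053]
orientation: [[-0.999, -0.04, -0.001], [-0.04, 0.999, 0.0], [0.001, 0.0, -1.0]]
force: [0.5, 0.6, -0.0]
grip_width: 0.0003
grip_force: 0.0
```

>>> {"method": "move_arm", "body": {
  "series": [
    [[0,0,0,0.002,0,0,0],[0,0,0,0.002,0,0,0],[0,0,0,0,0,0,0]]
  ]
}}

```text
t: 16.45
position: [0.5931, -0.0227, 0.0014]
orientation: [[-0.999, -0.04, -0.001], [-0.04, 0.999, -0.0], [0.001, -0.0, -1.0]]
force: [-0.0, 0.5, -0.2]
grip_width: -0.0
grip_force: 0.0
```

>>> {"method": "move_arm", "body": {
  "series": [
    [[0,0,0,0.002,0,0,0],[0,0,0,0.002,0,0,0],[0,0,0,0,0,0,0]]
  ]
}}

```text
t: 16.7
position: [0.5931, -0.0227, -0.0025]
orientation: [[-0.999, -0.04, -0.001], [-0.04, 0.999, 0.0], [0.001, 0.0, -1.0]]
force: [-0.1, -0.1, -0.5]
grip_width: -0.0
grip_force: 0.0
```

>>> {"method": "move_arm", "body": {
  "series": [
    [[0,0,0,0.002,0,0,0],[0,0,0,0.002,0,0,0],[0,0,0,0,0,0,0]]
  ]
}}

```text
t: 16.95
position: [0.5931, -0.0227, -0.0065]
orientation: [[-0.999, -0.04, -0.001], [-0.04, 0.999, 0.0], [0.001, 0.0, -1.0]]
force: [-0.0, -0.5, -0.5]
grip_width: 0.0001
grip_force: 0.0
```

>>> {"method": "move_arm", "body": {
  "series": [
    [[0,0,0,0.002,0,0,0],[0,0,0,0.002,0,0,0],[0,0,0,0,0,0,0]]
  ]
}}

```text
t: 17.2
position: [0.5931, -0.0227, -0.0105]
orientation: [[-0.999, -0.04, -0.001], [-0.04, 0.999, 0.0], [0.001, 0.0, -1.0]]
force: [0.2, -0.1, -0.3]
grip_width: 0.0001
grip_force: 0.0
```

>>> {"method": "move_arm", "body": {
  "series": [
    [[0,0,0,0.002,0,0,0],[0,0,0,0.001,0,0,0],[0,0,0,0,0,0,0]]
  ]
}}

```text
t: 17.45
position: [0.5932, -0.0227, -0.0134]
orientation: [[-0.999, -0.04, -0.0], [-0.04, 0.999, 0.0], [0.0, 0.0, -1.0]]
force: [-0.4, -0.2, -0.3]
grip_width: 0.0001
grip_force: 0.0
```

>>> {"method": "move_arm", "body": {
  "series": [
    [[0,0,0,0.002,0,0,0],[0,0,0,0.001,0,0,0],[0,0,0,0,0,0,0]]
  ]
}}

```text
t: 17.7
position: [0.5932, -0.0227, -0.0164]
orientation: [[-0.999, -0.04, -0.0], [-0.04, 0.999, 0.0], [0.0, 0.0, -1.0]]
force: [-0.3, 0.3, 0.4]
grip_width: -0.0
grip_force: 0.0
```

>>> {"method": "move_arm", "body": {
  "series": [
    [[0,0,0,0.002,0,0,0],[0,0,0,0,0,0,0]]
  ]
}}

```text
t: 17.87
position: [0.5932, -0.0227, -0.0184]
orientation: [[-0.999, -0.04, -0.0], [-0.04, 0.999, -0.0], [0.0, 0.0, -1.0]]
force: [-0.3, 0.1, -0.1]
grip_width: 0.0
grip_force: 0.0
```

>>> {"method": "move_arm", "body": {
  "series": [
    [[0,0,0,0.002,0,0,0],[0,0,0,0,0,0,0]]
  ]
}}

```text
t: 18.03
position: [0.5936, -0.0227, -0.0193]
orientation: [[-0.999, -0.04, 0.0], [-0.04, 0.999, 0.0], [-0.0, 0.0, -1.0]]
force: [-3.0, -0.2, 9.3]
grip_width: 0.0001
grip_force: 4.9
```

>>> {"method": "move_arm", "body": {
  "series": [
    [[0,0,0,0.002,0,0,0],[0,0,0,0,0,0,0]]
  ]
}}

```text
t: 18.2
position: [0.5936, -0.0228, -0.0194]
orientation: [[-0.999, -0.04, -0.0], [-0.04, 0.999, 0.001], [0.0, 0.001, -1.0]]
force: [-8.9, 0.3, 29.8]
grip_width: -0.0001
grip_force: 14.9
```

```bash
python3 -c "
from h import *
rep()
a=grab_frame('scene');b=grab_frame('wrist')
A=cv2.resize(a['image'][190:280,200:310],(440,360),interpolation=2);B=cv2.resize(b['image'][150:300,190:365],(350,300))
im=np.zeros((360,790,3),np.uint8);im[:,:440]=A;im[:300,440:]=B
cv2.imwrite('pics/x9.png',im[:,:,::-1])"
```

```text
t 18.2 pos [ 0.5936 -0.0228 -0.0194] box [-0.0589 -0.0004 -0.0274] yaw 0.0398 tilt [-0.0002  0.001 ] F [-8.9  0.3 29.8] w -0.0001 gf 14.9
```

View pics/x9.png

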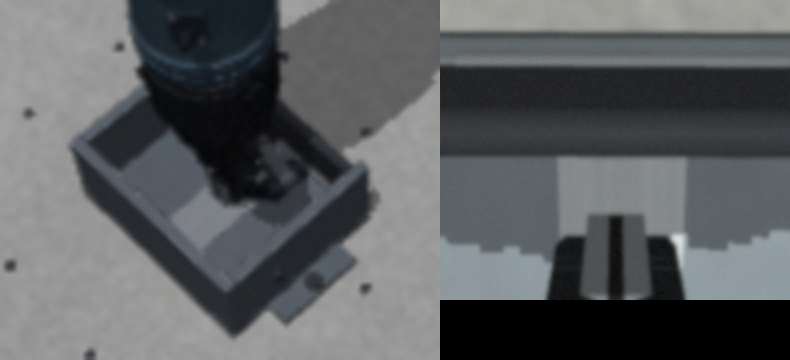

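Contact came at a stated TCP z of -0.0192, against a floor at 0.008. So the real fingertips are 27 mm short of the stated TCP, and I correct for that from here on (tip z = stated z + 0.027). Next I raise to a tip height of about 0.040 and push the flap.

>>> {"method": "move_arm", "body": {
  "series": [
    [[0,0,0,-0.012,0,0,0],[0,0,0,-0.012,0,0,0],[0,0,0,-0.012,0,0,0],[0,0.01,0,0,0,0,0],[0,0.01,0,0,0,0,0],[0,0.005,0,0,0,0,0],[0,0,0,0,0,0,0],[0,0,0,0,0,0,0]]
  ]
}}

```text
t: 18.97
position: [0.5688, -0.0237, 0.0142]
orientation: [[-0.999, -0.04, 0.001], [-0.04, 0.999, -0.0], [-0.001, -0.0, -1.0]]
force: [1.3, -0.3, 0.5]
grip_width: -0.0003
grip_force: 0.0
```

>>> {"method": "move_arm", "body": {
  "series": [
    [[0,0.004,0,0,0,0,0],[0,0.004,0,0,0,0,0],[0,0,0,0,0,0,0]]
  ]
}}

```text
t: 19.22
position: [0.5604, -0.024, 0.014]
orientation: [[-0.999, -0.04, 0.001], [-0.04, 0.999, 0.0], [-0.001, 0.0, -1.0]]
force: [2.1, 1.2, 0.5]
grip_width: 0.0001
grip_force: 0.8
```

>>> {"method": "move_arm", "body": {
  "series": [
    [[0,0.004,0,0,0,0,0],[0,0.004,0,0,0,0,0],[0,0.003,0,0,0,0,0],[0,0.002,0,0,0,0,0],[0,0,0,0,0,0,0],[0,0,0,0,0,0,0]]
  ]
}}

```text
t: 19.72
position: [0.547, -0.0246, 0.0138]
orientation: [[-0.999, -0.04, -0.001], [-0.04, 0.999, -0.0], [0.001, -0.0, -1.0]]
force: [-0.2, 1.1, 1.1]
grip_width: 0.0
grip_force: 0.0
```

```bash
python3 -c "
from h import *
rep();flapcheck()"
```

```text
t 19.72 pos [ 0.547  -0.0246  0.0138] box [-0.1056 -0.0004  0.0058] yaw 0.0401 tilt [-0.0006 -0.    ] F [-0.2  1.1  1.1] w 0.0 gf 0.0
 scene [38, 32, 26, 13, 11, 12, 12, 14, 16] [(0.65, [328.3, 378.1])]
 top [65, 66, 66, 66, 67, 66, 61, 54, 60] [(0.44, [387.7, 156.1])]
```

The force rose to 2 N and then went free, so the flap has snapped. I lift out, check it, and move to view the blocks.

>>> {"method": "move_arm", "body": {
  "series": [
    [[0,-0.012,0,0,0,0,0],[0,0,0,-0.036,0,0,0],[0,0,0,-0.036,0,0,0],[0,0,0,-0.036,0,0,0],[0,0,0,-0.036,0,0,0],[0,0,0,-0.036,0,0,0],[0,0,0,-0.036,0,0,0],[0.06,0.024,0.0316,0,0,0,0],[0.06,0.024,0.0316,0,0,0,0],[0.06,0.024,0.0316,0,0,0,0],[0.06,0.024,0.0316,0,0,0,0],[0.06,0.024,0.0316,0,0,0,0],[0.06,0.024,0.0316,0,0,0,0],[0.06,0.024,0.0316,0,0,0,0],[0.06,0.024,0.0316,0,0,0,0],[0.06,0,0,0,0,0,0],[0.06,0,0,0,0,0,0],[0.06,0,0,0,0,0,0],[0.06,0,0,0,0,0,0]]
  ]
}}

```text
t: 21.5
position: [0.3583, 0.2196, 0.2299]
orientation: [[-0.999, -0.038, 0.0], [-0.038, 0.999, -0.0], [-0.0, -0.0, -1.0]]
force: [-0.2, -1.1, -0.3]
grip_width: 0.0601
grip_force: 0.0
```

```bash
cat >> h.py <<'E'
def blocks(p,near=None,z=.012,thr=18):
    """segment bright bluish-steel blocks by network regions, fit rect on the top face plane"""
    for k in ("a_mid","b_mid","d_mid"):
        for r in cut_out(p,k)[:4]:
            m=r["region"].astype(np.uint8)
            q=max(cv2.findContours(m,0,1)[0],key=cv2.contourArea)[:,0].astype(float)
            W=np.array([ray(p,u,z)[:2] for u in q])*1000
            (cx,cy),(a,b),an=cv2.minAreaRect(W.astype(np.float32))
            if a<b: a,b,an=b,a,an-90
            col=p["image"][m>0].mean(0).round()
            print(k,round(r["score"],2),"c",np.round([cx,cy],1),"size",np.round([a,b],1),"yaw",round(np.deg2rad((an+90)%180-90),3),"rgb",col)
E
python3 -c "
from h import *
rep();flapcheck()
p=grab_frame('wrist');blocks(p);print(p['mtx'])
save(p,'w10.png',(0,0,560,330),1.4)
for k in ('a_mid','b_mid','d_mid'):
  for r in place_of(p,k)[:3]: print(k,round(r['score'],2),np.round(r['uv']),ray(p,r['uv'],.006).round(4))
"
```

```text
t 21.5 pos [0.3583 0.2196 0.2299] box [-0.2844  0.2512  0.2219] yaw 0.0378 tilt [ 0.0003 -0.0004] F [-0.2 -1.1 -0.3] w 0.0601 gf 0.0
 scene [40, 41, 40, 41, 41, 41, 39, 38, 44] [(0.84, [281.8, 213.6])]
 top [113, 113, 114, 127, 67, 46, 47, 47, 62] [(0.86, [287.1, 210.4])]
a_mid 0.67 c [387.7 169.8] size [73.3 30.3] yaw -0.081 rgb [138. 143. 143.]
b_mid 0.59 c [381.7 282.3] size [61.6 32.9] yaw -0.361 rgb [136. 141. 141.]
d_mid 0.97 c [591.2 312.7] size [37.3 36.9] yaw -0.816 rgb [120.  31.  30.]
d_mid 0.89 c [513.9 271. ] size [42.5 30.6] yaw 0.267 rgb [122. 127. 127.]
d_mid 0.61 c [597.1 236.5] size [41.1 34.5] yaw 0.872 rgb [121.  33.  32.]
[[326.77927212   0.         277.45252551]
 [  0.         326.77927212 209.92393124]
 [  0.           0.           1.        ]]
a_mid 0.66 [237. 194.] [0.3888 0.1697 0.006 ]
b_mid 0.84 [328. 200.] [0.3918 0.2833 0.006 ]
d_mid 0.76 [283. 338.] [0.6019 0.2368 0.006 ]
d_mid 0.74 [335. 336.] [0.5959 0.311  0.006 ]
d_mid 0.68 [308. 287.] [0.5168 0.2676 0.006 ]
```

The flap is open: the networks put its edge at the predicted open position in both cameras. A is at (0.3875, 0.1698), yaw -0.081, measured 73x30 mm. Next I grasp A.

>>> {"method": "move_arm", "body": {
  "series": [
    [[0.06,0,0,0,0,0,0.119],[0.06,-0.0165,-0.0236,0,0,0,0],[0.06,-0.0165,-0.0236,0,0,0,0],[0.06,0,0,0.038,0,0,0],[0.06,0,0,0.038,0,0,0],[0.06,0,0,0.038,0,0,0],[0.06,0,0,0.038,0,0,0],[0.06,0,0,0.038,0,0,0],[0.06,0,0,0.025,0,0,0],[0.06,0,0,0,0,0,0],[0.06,0,0,0,0,0,0],[0.06,0,0,0,0,0,0]]
  ]
}}

```text
t: 23.05
position: [0.3876, 0.1715, 0.0161]
orientation: [[-0.997, 0.079, 0.002], [0.079, 0.997, 0.001], [-0.001, 0.001, -1.0]]
force: [0.5, 0.6, 0.6]
grip_width: 0.0598
grip_force: 0.0
```

```bash
python3 -c "
from h import *
rep()
p=grab_frame('wrist');blocks(p)
"
```

```text
t 23.05 pos [0.3876 0.1715 0.0161] box [-0.257   0.202   0.0081] yaw -0.0789 tilt [0.0015 0.0008] F [0.5 0.6 0.6] w 0.0598 gf 0.0
a_mid 0.75 c [387.3 169.3] size [73.6 29.7] yaw -0.083 rgb [120. 124. 125.]
b_mid 0.85 c [381.7 280. ] size [60.3 37.2] yaw -0.357 rgb [124. 129. 130.]
d_mid 0.8 c [512.8 260.3] size [47.3 17.7] yaw 0.5 rgb [113. 117. 118.]
```

>>> {"method": "move_arm", "body": {
  "series": [
    [[0.06,0,-0.002,0.015,0,0,0.003],[0.06,0,0,0.015,0,0,0],[0.06,0,0,0.009,0,0,0],[0.06,0,0,0,0,0,0],[0.02,0,0,0,0,0,0],[0.02,0,0,0,0,0,0],[0.02,0,0,0,0,0,0],[0.02,0,0,0,0,0,0],[0.02,0,0,0,0,0,0],[0.02,0,0,0,0,0,0]]
  ]
}}

```text
t: 24.08
position: [0.387, 0.1695, -0.0231]
orientation: [[-0.997, 0.082, 0.001], [0.082, 0.997, 0.001], [-0.001, 0.001, -1.0]]
force: [-0.7, -0.1, 7.9]
grip_width: 0.028
grip_force: 58.9
```

A is gripped, at width 28 mm with 59 N. I lift it, turn to the box yaw and carry it over the box.

>>> {"method": "move_arm", "body": {
  "series": [
    [[0.02,0,0,-0.01,0,0,0],[0.02,0,0,-0.03,0,0,0],[0.02,0,0,-0.035,0,0,0],[0.02,0,0,-0.035,0,0,0],[0.02,0,0,-0.03,0,0,-0.061],[0.02,0,0,0,0,0,-0.06],[0.02,-0.02545,-0.025,0,0,0,0],[0.02,-0.02545,-0.025,0,0,0,0],[0.02,-0.02545,-0.025,0,0,0,0],[0.02,-0.02545,-0.025,0,0,0,0],[0.02,-0.02545,-0.025,0,0,0,0],[0.02,-0.02545,-0.025,0,0,0,0],[0.02,-0.02545,-0.025,0,0,0,0],[0.02,-0.02545,-0.025,0,0,0,0],[0.02,0,0,0,0,0,0],[0.02,0,0,0,0,0,0],[0.02,0,0,0,0,0,0]]
  ]
}}

```text
t: 25.5
position: [0.5968, -0.0222, 0.1161]
orientation: [[-0.999, -0.039, -0.001], [-0.039, 0.999, 0.001], [0.001, 0.001, -1.0]]
force: [1.0, 0.5, -2.0]
grip_width: 0.028
grip_force: 60.3
```

```bash
python3 -c "
from h import *
s=rep()
p=grab_frame('wrist')
blocks(p,z=s['position'][2]+.0231+.012)
save(p,'w11.png',(130,120,300,180),2.6)
"
```

```text
t 25.5 pos [ 0.5968 -0.0222  0.1161] box [-0.0558  0.      0.1081] yaw 0.0392 tilt [-0.0011  0.0006] F [ 1.   0.5 -2. ] w 0.028 gf 60.3
a_mid 0.92 c [597.  -22.9] size [75.3 30.3] yaw 0.034 rgb [130. 135. 135.]
d_mid 0.65 c [560.2  93.6] size [20.8  8.8] yaw 0.298 rgb [117.  35.  33.]
```

A is held straight (74x30 mm, yaw 0.034), about 20 mm short of home. I lower it gently.

>>> {"method": "move_arm", "body": {
  "series": [
    [[0.02,0,0,0.035,0,0,-0.003],[0.02,0,0,0.035,0,0,0],[0.02,0,0,0.03,0,0,0],[0.02,0,0,0.018,0,0,0],[0.02,0,0,0.005,0,0,0],[0.02,0,0,0.002,0,0,0],[0.02,0,0,0,0,0,0],[0.02,0,0,0,0,0,0]]
  ]
}}

```text
t: 26.37
position: [0.5991, -0.0226, -0.0075]
orientation: [[-0.999, -0.042, 0.003], [-0.042, 0.999, 0.0], [-0.003, -0.0, -1.0]]
force: [-0.0, 0.5, -1.8]
grip_width: 0.0277
grip_force: 60.3
```

>>> {"method": "move_arm", "body": {
  "series": [
    [[0.02,0,0,0.002,0,0,0],[0.02,0,0,0.001,0,0,0],[0.02,0,0,0,0,0,0],[0.02,0,0,0,0,0,0]]
  ]
}}

```text
t: 26.7
position: [0.598, -0.0227, -0.0117]
orientation: [[-0.999, -0.042, 0.001], [-0.042, 0.999, 0.0], [-0.001, 0.0, -1.0]]
force: [0.1, -0.6, -1.2]
grip_width: 0.028
grip_force: 60.3
```

>>> {"method": "move_arm", "body": {
  "series": [
    [[0.02,0,0,0.001,0,0,0],[0.02,0,0,0.001,0,0,0],[0.02,0,0,0,0,0,0],[0.02,0,0,0,0,0,0]]
  ]
}}

```text
t: 27.03
position: [0.5976, -0.0228, -0.0142]
orientation: [[-0.999, -0.042, -0.0], [-0.042, 0.999, -0.0], [0.0, -0.0, -1.0]]
force: [-0.1, 0.6, -1.8]
grip_width: 0.0278
grip_force: 60.3
```

>>> {"method": "move_arm", "body": {
  "series": [
    [[0.02,0,0,0.001,0,0,0],[0.02,0,0,0.0005,0,0,0],[0.02,0,0,0,0,0,0],[0.02,0,0,0,0,0,0]]
  ]
}}

```text
t: 27.37
position: [0.5979, -0.0228, -0.015]
orientation: [[-0.999, -0.042, 0.0], [-0.042, 0.999, 0.0], [-0.0, 0.0, -1.0]]
force: [-2.8, -0.3, 5.3]
grip_width: 0.0279
grip_force: 61.1
```

>>> {"method": "move_arm", "body": {
  "series": [
    [[0.02,0,0,0.0005,0,0,0],[0.02,0,0,0.0005,0,0,0],[0.02,0,0,0,0,0,0]]
  ]
}}

```text
t: 27.62
position: [0.5979, -0.0227, -0.015]
orientation: [[-0.999, -0.042, -0.0], [-0.042, 0.999, 0.0], [-0.0, 0.0, -1.0]]
force: [-5.2, 0.6, 15.5]
grip_width: 0.0278
grip_force: 62.3
```

Contact is at the predicted height, with 15 N pressing down. Now I slide towards the stop.

>>> {"method": "move_arm", "body": {
  "series": [
    [[0.02,-0.002,0,-0.0005,0,0,0.001],[0.02,-0.003,0,0,0,0,0.001],[0.02,-0.003,0,0,0,0,0],[0.02,-0.003,0,0,0,0,0],[0.02,-0.003,0,0,0,0,0],[0.02,-0.002,0,0,0,0,0],[0.02,0,0,0,0,0,0],[0.02,0,0,0,0,0,0]]
  ]
}}

```text
t: 28.28
position: [0.6117, -0.0225, -0.015]
orientation: [[-0.999, -0.04, -0.004], [-0.04, 0.999, 0.0], [0.004, 0.0, -1.0]]
force: [-9.1, 0.0, 15.7]
grip_width: 0.0278
grip_force: 62.4
```

>>> {"method": "move_arm", "body": {
  "series": [
    [[0.02,-0.001,0,0,0,0,0],[0.02,-0.001,0,0,0,0,0],[0.02,0,0,0,0,0,0],[0.02,0,0,0,0,0,0]]
  ]
}}

```text
t: 28.62
position: [0.6116, -0.0226, -0.0151]
orientation: [[-0.999, -0.04, -0.008], [-0.04, 0.999, 0.0], [0.008, 0.001, -1.0]]
force: [-15.4, -0.9, 23.1]
grip_width: 0.0282
grip_force: 63.1
```

>>> {"method": "move_arm", "body": {
  "series": [
    [[0.02,-0.001,0,0,0,0,0],[0.02,0,0,0,0,0,0],[0.02,0,0,0,0,0,0]]
  ]
}}

```text
t: 28.87
position: [0.6116, -0.0226, -0.0152]
orientation: [[-0.999, -0.039, -0.01], [-0.039, 0.999, 0.0], [0.01, 0.001, -1.0]]
force: [-16.7, 1.0, 24.2]
grip_width: 0.0287
grip_force: 38.7
```

```bash
python3 -c "
from h import *
rep()"
```

```text
t 28.87 pos [ 0.6116 -0.0226 -0.0152] box [-0.041  -0.0009 -0.0232] yaw 0.0394 tilt [-0.0099  0.0003] F [-16.7   1.   24.2] w 0.0287 gf 38.7
```

```bash
python3 -c "
from h import *
p=grab_frame('wrist')
blocks(p,z=.020)
g=cv2.GaussianBlur(cv2.cvtColor(p['image'],cv2.COLOR_RGB2GRAY),(3,3),0).astype(np.float32)
xs=np.arange(-.12,-.05,.001)
for by in (-.008,0.004,.01):
    uv=np.array([proj(p,fromb([x,by,.012])) for x in xs],np.float32)
    v=cv2.remap(g,uv[None,:,0],uv[None,:,1],1)[0]
    print(by,v[::2].round().astype(int))
rep()"
```

```text
a_mid 0.92 c [611.8 -23. ] size [73.8 30.2] yaw 0.037 rgb [151. 156. 157.]
d_mid 0.21 c [587.7 -21. ] size [209.8 143.2] yaw -1.541 rgb [79. 85. 88.]
-0.008 [ 44  44  43  43  44  44  42  50 136 111 147 147 147 145 144 143 143 142
 141 141 140 122  87 130 142 142 143 142 142 142 142 142 142 142 142]
0.004 [ 45  44  43  43  43  44  42  48 137 110 145 145 144 144 143 142 142 140
 140 139 139 121  85 126 137 137 137 138 136 137 137 138 136 136 136]
0.01 [ 46  43  44  44  43  43  42  48 136 111 143 145 143 144 142 142 142 140
 139 139 138 122  84 127 138 138 137 137 137 137 137 136 137 137 135]
t 29.07 pos [ 0.6116 -0.0225 -0.0151] box [-0.041  -0.0009 -0.0231] yaw 0.0395 tilt [-0.01    0.0004] F [-17.6   0.7  25.1] w 0.0282 gf 57.7
```

It is about 4-5 mm short by my frame, and either at the stop or stuck by friction. I ease the down-pressure to see whether it advances.

>>> {"method": "move_arm", "body": {
  "series": [
    [[0.02,0,0,-0.0007,0,0,0],[0.02,0,0,-0.0007,0,0,0],[0.02,0,0,0,0,0,0],[0.02,0,0,0,0,0,0]]
  ]
}}

```text
t: 29.4
position: [0.6116, -0.0225, -0.015]
orientation: [[-0.999, -0.04, -0.01], [-0.04, 0.999, 0.0], [0.01, 0.0, -1.0]]
force: [-12.6, -1.8, 13.0]
grip_width: 0.028
grip_force: 59.5
```

```bash
python3 -c "
from h import *
rep()"
```

```text
t 29.4 pos [ 0.6116 -0.0225 -0.015 ] box [-0.0409 -0.0009 -0.023 ] yaw 0.0396 tilt [-0.0097  0.    ] F [-12.6  -1.8  13. ] w 0.028 gf 59.5
```

>>> {"method": "move_arm", "body": {
  "series": [
    [[0.02,0,0,-0.0007,0,0,0],[0.02,0,0,0,0,0,0],[0.02,0,0,0,0,0,0],[0.02,0,0,0,0,0,0]]
  ]
}}

```text
t: 29.73
position: [0.6116, -0.0225, -0.015]
orientation: [[-0.999, -0.039, -0.01], [-0.039, 0.999, -0.0], [0.01, 0.0, -1.0]]
force: [-11.3, -0.3, 6.7]
grip_width: 0.0278
grip_force: 59.6
```

```bash
python3 -c "
from h import *
rep()
p=grab_frame('wrist')
for k in ('home','rim'):
  for r in place_of(p,k)[:1]: print(k,r['score'],r['uv'],tob(ray(p,r['uv'],.008 if k=='home' else .066)).round(4))
for n in ('top','scene'):
  p=grab_frame(n)
  for k,z in (('home',.008),('rim',.066),('flap_edge',.046),('a_mid',.014),('box',0)):
    for r in place_of(p,k)[:1]: print(n,k,round(r['score'],2),tob(ray(p,r['uv'],z)).round(4))
"
```

```text
t 29.73 pos [ 0.6116 -0.0225 -0.015 ] box [-0.0409 -0.0008 -0.023 ] yaw 0.0395 tilt [-0.0096 -0.    ] F [-11.3  -0.3   6.7] w 0.0278 gf 59.6
top box 0.35 [-0.1741 -0.3415 -0.008 ]
scene home 0.61 [-0.0077  0.0063  0.    ]
scene rim 0.9 [-0.0471 -0.0005  0.058 ]
scene flap_edge 0.8 [-0.1329  0.0137  0.038 ]
scene a_mid 0.45 [-0.0317 -0.0059  0.006 ]
scene box 0.18 [-0.1806 -0.3558 -0.008 ]
```

With only 7 N down it still holds at exactly the same x. TCP bx is -0.041, which is about half a gripper body from the stop. With the fingertips 27 mm short, the gripper's body itself must be meeting the stop wall. So I release here and push A home from behind with shut fingers.

>>> {"method": "move_arm", "body": {
  "series": [
    [[0.02,0.003,0,0,0,0,0],[0.02,0.0023,0,0,0,0,0],[0.02,0,0,0,0,0,0],[0.05,0,0,0,0,0,0],[0.05,0,0,0,0,0,0],[0.05,0,0,0,0,0,0],[0.05,0,0,-0.02,0,0,0],[0.05,0,0,-0.03,0,0,0],[0.05,0,0,-0.03,0,0,0],[0.0,0.023,0,-0.02,0,0,0],[0.0,0.023,0,0,0,0,0],[0.0,0,0,0,0,0,0],[0.0,0,0,0,0,0,0],[0.0,0,0,0,0,0,0]]
  ]
}}

```text
t: 31.65
position: [0.5662, -0.0238, 0.0861]
orientation: [[-0.999, -0.04, 0.001], [-0.04, 0.999, 0.0], [-0.001, 0.0, -1.0]]
force: [0.9, -0.1, 0.3]
grip_width: 0.0002
grip_force: 0.0
```

```bash
python3 -c "
from h import *
rep()
p=grab_frame('wrist')
blocks(p,z=.020)
save(p,'w12.png',(130,100,300,220),2.6)
p=grab_frame('scene')
for r in cut_out(p,'a_mid')[:1]:
    m=r['region'].astype(np.uint8);q=max(cv2.findContours(m,0,1)[0],key=cv2.contourArea)[:,0].astype(float)
    W=np.array([tob(ray(p,u,.020))[:2] for u in q])*1000;print('scene',r['score'],W.min(0),W.max(0))
"
```

```text
t 31.65 pos [ 0.5662 -0.0238  0.0861] box [-0.0863 -0.0004  0.0781] yaw 0.0404 tilt [0.001  0.0001] F [ 0.9 -0.1  0.3] w 0.0002 gf 0.0
a_mid 0.65 c [592.3 -23.9] size [37.7 31.3] yaw 0.074 rgb [156. 162. 163.]
d_mid 0.58 c [594. 198.] size [10.2  4.6] yaw 0.301 rgb [82. 51. 49.]
scene 0.53 [-73.77822388 -12.9263036 ] [-12.3127137   21.75624943]
```

View pics/w12.png

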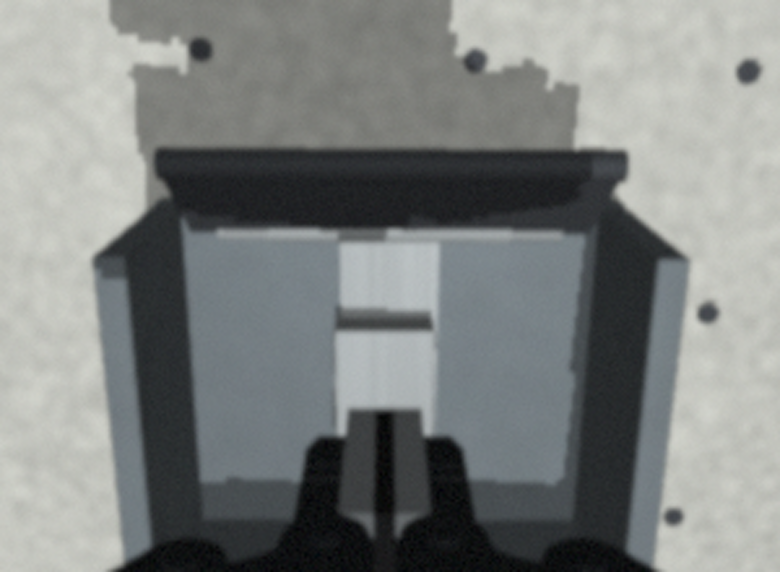

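The last view shows the flap open at rows 150-225 and A flat on the strip. Its rear edge is near (385,320), a few mm short of home. I re-grip A 18 mm behind its centre, so the body stays clear of the stop, and slide on.

>>> {"method": "move_arm", "body": {
  "series": [
    [[0.05,-0.014,0,0,0,0,0],[0.05,-0.0143,0,0,0,0,0],[0.05,0,0,0.03,0,0,0],[0.05,0,0,0.03,0,0,0],[0.05,0,0,0.025,0,0,0],[0.05,0,0,0.01,0,0,0],[0.05,0,0,0.005,0,0,0],[0.05,0,0,0,0,0,0],[0.05,0,0,0,0,0,0],[0.02,0,0,0,0,0,0],[0.02,0,0,0,0,0,0],[0.02,0,0,0,0,0,0],[0.02,0,0,0,0,0,0],[0.02,0,0,0,0,0,0]]
  ]
}}

```text
t: 33.12
position: [0.5951, -0.0229, -0.0121]
orientation: [[-0.999, -0.04, 0.003], [-0.04, 0.999, 0.0], [-0.003, 0.0, -1.0]]
force: [-0.5, 0.4, 6.5]
grip_width: 0.0276
grip_force: 58.8
```

```bash
python3 -c "
from h import *
rep()"
```

```text
t 33.12 pos [ 0.5951 -0.0229 -0.0121] box [-0.0575 -0.0006 -0.0201] yaw 0.0403 tilt [0.0028 0.0002] F [-0.5  0.4  6.5] w 0.0276 gf 58.8
```

>>> {"method": "move_arm", "body": {
  "series": [
    [[0.02,-0.002,0,0,0,0,0],[0.02,-0.001,0,0,0,0,0],[0.02,0,0,0,0,0,0],[0.02,0,0,0,0,0,0]]
  ]
}}

```text
t: 33.45
position: [0.5949, -0.0229, -0.0122]
orientation: [[-0.999, -0.04, -0.003], [-0.04, 0.999, 0.0], [0.003, 0.001, -1.0]]
force: [-9.2, 0.5, 15.3]
grip_width: 0.0279
grip_force: 59.9
```

>>> {"method": "move_arm", "body": {
  "series": [
    [[0.02,-0.001,0,0,0,0,0],[0.02,-0.001,0,0,0,0,0],[0.02,0,0,0,0,0,0],[0.02,0,0,0,0,0,0]]
  ]
}}

```text
t: 33.78
position: [0.595, -0.0228, -0.0123]
orientation: [[-0.999, -0.04, -0.007], [-0.04, 0.999, 0.001], [0.007, 0.001, -1.0]]
force: [-13.8, 0.7, 21.2]
grip_width: 0.0275
grip_force: 60.5
```

>>> {"method": "move_arm", "body": {
  "series": [
    [[0.02,-0.001,0,0,0,0,0],[0.02,-0.001,0,0,0,0,0],[0.02,0,0,0,0,0,0],[0.02,0,0,0,0,0,0]]
  ]
}}

```text
t: 34.12
position: [0.5949, -0.0229, -0.0123]
orientation: [[-0.999, -0.04, -0.011], [-0.04, 0.999, 0.001], [0.011, 0.001, -1.0]]
force: [-19.4, 1.2, 27.7]
grip_width: 0.0273
grip_force: 61.2
```

```bash
python3 -c "
from h import *
rep()"
```

```text
t 34.12 pos [ 0.5949 -0.0229 -0.0123] box [-0.0576 -0.0006 -0.0203] yaw 0.0398 tilt [-0.0109  0.0008] F [-19.4   1.2  27.7] w 0.0273 gf 61.2
```

>>> {"method": "move_arm", "body": {
  "series": [
    [[0.02,0,0,-0.001,0,0,0],[0.02,0,0,-0.001,0,0,0],[0.02,0,0,0,0,0,0],[0.02,0,0,0,0,0,0]]
  ]
}}

```text
t: 34.45
position: [0.595, -0.0227, -0.0121]
orientation: [[-0.999, -0.04, -0.01], [-0.04, 0.999, 0.001], [0.01, 0.001, -1.0]]
force: [-11.9, 0.0, 8.3]
grip_width: 0.0274
grip_force: 59.9
```

>>> {"method": "move_arm", "body": {
  "series": [
    [[0.02,0,0,-0.001,0,0,0],[0.02,0,0,0,0,0,0],[0.02,0,0,0,0,0,0]]
  ]
}}

```text
t: 34.7
position: [0.595, -0.0227, -0.0119]
orientation: [[-0.999, -0.04, -0.01], [-0.04, 0.999, 0.0], [0.01, 0.001, -1.0]]
force: [-9.7, -0.7, 0.0]
grip_width: 0.0271
grip_force: 59.2
```

```bash
python3 -c "
from h import *
rep()"
```

```text
t 34.7 pos [ 0.595  -0.0227 -0.0119] box [-0.0576 -0.0004 -0.0199] yaw 0.0398 tilt [-0.0104  0.0003] F [-9.7 -0.7  0. ] w 0.0271 gf 59.2
```

With zero down-force it still takes 10 N along x without moving, so A is home against the stop. My stop estimate is simply about 4 mm long. I release without backing off, lift, and go to B.

>>> {"method": "move_arm", "body": {
  "series": [
    [[0.06,0,0,0,0,0,0],[0.06,0,0,0,0,0,0],[0.06,0,0,0,0,0,0],[0.06,0,0,-0.02,0,0,0],[0.06,0,0,-0.035,0,0,0],[0.06,0,0,-0.035,0,0,0],[0.06,0,0,-0.035,0,0,0],[0.06,0,0,-0.035,0,0,0],[0.06,0.0207,0.0314,0,0,0,0],[0.06,0.0207,0.0314,0,0,0,0],[0.06,0.0207,0.0314,0,0,0,0],[0.06,0.0207,0.0314,0,0,0,0],[0.06,0.0207,0.0314,0,0,0,0],[0.06,0.0207,0.0314,0,0,0,0],[0.06,0.0207,0.0314,0,0,0,0],[0.06,0.0207,0.0314,0,0,0,0],[0.06,0.0207,0.0314,0,0,0,0],[0.06,0.0207,0.0314,0,0,0,0]]
  ]
}}

```text
t: 36.2
position: [0.3808, 0.2847, 0.15]
orientation: [[-0.999, -0.04, 0.002], [-0.04, 0.999, 0.002], [-0.002, 0.002, -1.0]]
force: [0.5, 0.8, -0.4]
grip_width: 0.0599
grip_force: 0.0
```

>>> {"method": "move_arm", "body": {
  "series": [
    [[0.06,0,0,0,0,0,0.1],[0.06,0,0,0,0,0,0.1],[0.06,0,0,0,0,0,0.1],[0.06,0,0,0,0,0,0.1],[0.06,0,0,0,0,0,0],[0.06,0,0,0,0,0,0]]
  ]
}}

```text
t: 36.7
position: [0.3817, 0.2833, 0.1496]
orientation: [[-0.937, 0.349, 0.001], [0.349, 0.937, 0.001], [-0.001, 0.001, -1.0]]
force: [-0.4, -0.6, 0.3]
grip_width: 0.0602
grip_force: 0.0
```

```bash
cat >> h.py <<'E'
def edges(p,c,yaw,L,Wd,z):
    """edge offsets of a block's top face about guess (c,yaw): profiles along its x and y, strongest gradient near each edge"""
    g=cv2.GaussianBlur(cv2.cvtColor(p["image"],cv2.COLOR_RGB2GRAY),(3,3),0).astype(np.float32)
    ex=np.array([np.cos(yaw),np.sin(yaw)]);ey=np.array([-ex[1],ex[0]])
    for nm,d,o,half,oh in (("x",ex,ey,L/2,Wd/2),("y",ey,ex,Wd/2,L/2)):
        for f in (-.6,-.3,0,.3,.6):
            out=[]
            for sg in (-1,1):
                s=np.arange(half-.008,half+.008,.0004)*sg
                P=[np.r_[c+d*t+o*f*oh,z] for t in s]
                uv=np.array([proj(p,X) for X in P],np.float32)
                v=cv2.remap(g,uv[None,:,0],uv[None,:,1],1)[0]
                dv=np.diff(v);k=np.abs(dv).argmax();out+= [round(float(s[k])*1000,1),int(dv[k])]
            print(nm,f,out)
E
python3 -c "
from h import *
rep();flapcheck()
p=grab_frame('wrist');blocks(p);edges(p,np.array([.382,.2825]),-.36,.06,.03,.012)
"
```

```text
t 36.7 pos [0.3817 0.2833 0.1496] box [-0.2584  0.3139  0.1416] yaw -0.3566 tilt [0.0013 0.001 ] F [-0.4 -0.6  0.3] w 0.0602 gf 0.0
 scene [41, 41, 42, 42, 42, 42, 39, 39, 46] [(0.62, [279.6, 215.4])]
 top [114, 114, 116, 127, 68, 47, 48, 47, 63] [(0.69, [283.0, 209.6])]
b_mid 0.73 c [381.7 283.8] size [61.8 30.8] yaw -0.366 rgb [137. 141. 142.]
b_mid 0.33 c [514.2 273. ] size [43.3 32.5] yaw 0.288 rgb [117. 121. 121.]
d_mid 0.75 c [594.9 239.4] size [39.2 35.2] yaw 0.878 rgb [106.  29.  27.]
d_mid 0.66 c [513.1 273. ] size [43.4 32.3] yaw 0.334 rgb [115. 119. 119.]
x -0.6 [-28.8, -9, 30.8, 2]
x -0.3 [-28.4, -9, 31.2, 2]
x 0 [-28.0, -8, 30.4, 2]
x 0.3 [-24.4, -7, 31.2, 1]
x 0.6 [-28.0, -9, 31.2, 1]
y -0.6 [-15.0, 5, 17.4, 1]
y -0.3 [-15.0, 5, 17.0, 2]
y 0 [-15.0, 5, 16.2, 1]
y 0.3 [-14.6, 5, 17.0, 1]
y 0.6 [-14.6, 5, 16.2, 2]
```

>>> {"method": "move_arm", "body": {
  "series": [
    [[0.06,0,0,0.036,0,0,0.008],[0.06,0,0,0.036,0,0,0],[0.06,0,0,0.036,0,0,0],[0.06,0,0,0.036,0,0,0],[0.06,0,0,0.018,0,0,0],[0.06,0,0,0.0095,0,0,0],[0.06,0,0,0,0,0,0],[0.06,0,0,0,0,0,0],[0.06,0,0,0,0,0,0],[0.02,0,0,0,0,0,0],[0.02,0,0,0,0,0,0],[0.02,0,0,0,0,0,0],[0.02,0,0,0,0,0,0],[0.02,0,0,0,0,0,0],[0.02,0,0,0,0,0,0]]
  ]
}}

```text
t: 38.35
position: [0.382, 0.2835, -0.0211]
orientation: [[-0.933, 0.36, 0.001], [0.36, 0.933, 0.002], [-0.001, 0.002, -1.0]]
force: [-1.3, -0.7, 11.9]
grip_width: 0.0278
grip_force: 58.4
```

```bash
python3 -c "
from h import *
s=rep()
print(fromb([-.030-.004-.018,0,0]))"
```

```text
t 38.35 pos [ 0.382   0.2835 -0.0211] box [-0.2582  0.3141 -0.0291] yaw -0.3678 tilt [0.0014 0.0015] F [-1.3 -0.7 11.9] w 0.0278 gf 58.4
[ 0.60054159 -0.02207945  0.008     ]
```

>>> {"method": "move_arm", "body": {
  "series": [
    [[0.02,0,0,-0.01,0,0,0],[0.02,0,0,-0.03,0,0,0],[0.02,0,0,-0.035,0,0,0],[0.02,0,0,-0.035,0,0,0],[0.02,0,0,-0.03,0,0,-0.102],[0.02,0,0,0,0,0,-0.102],[0.02,0,0,0,0,0,-0.102],[0.02,0,0,0,0,0,-0.102],[0.02,-0.0206,-0.0314,0,0,0,0],[0.02,-0.0206,-0.0314,0,0,0,0],[0.02,-0.0206,-0.0314,0,0,0,0],[0.02,-0.0206,-0.0314,0,0,0,0],[0.02,-0.0206,-0.0314,0,0,0,0],[0.02,-0.0206,-0.0314,0,0,0,0],[0.02,-0.0206,-0.0314,0,0,0,0],[0.02,-0.0206,-0.0314,0,0,0,0],[0.02,-0.0206,-0.0314,0,0,0,0],[0.02,-0.0206,-0.0314,0,0,0,0],[0.02,0,0,0,0,0,0],[0.02,0,0,0,0,0,0]]
  ]
}}

```text
t: 40.02
position: [0.6002, -0.0258, 0.118]
orientation: [[-0.999, -0.035, 0.001], [-0.035, 0.999, -0.001], [-0.0, -0.001, -1.0]]
force: [-0.1, 0.8, -1.5]
grip_width: 0.0277
grip_force: 60.2
```

```bash
python3 -c "
from h import *
s=rep()
p=grab_frame('wrist')
blocks(p,z=s['position'][2]+.021+.012)
s=rep()
"
```

```text
t 40.02 pos [ 0.6002 -0.0258  0.118 ] box [-0.0525 -0.0037  0.11  ] yaw 0.0355 tilt [ 0.0005 -0.0015] F [-0.1  0.8 -1.5] w 0.0277 gf 60.2
a_mid 0.66 c [558.  -26.1] size [17.8 15.4] yaw 0.023 rgb [146. 151. 152.]
b_mid 0.77 c [598.8 -26.6] size [63.7 29.9] yaw 0.036 rgb [127. 131. 132.]
d_mid 0.67 c [513.8  68.6] size [24.5 17.8] yaw 0.153 rgb [39. 40. 41.]
d_mid 0.27 c [562.9 -24.7] size [85.9 84. ] yaw -1.535 rgb [81. 86. 90.]
t 40.22 pos [ 0.5989 -0.0209  0.1176] box [-0.0536  0.0012  0.1096] yaw 0.0424 tilt [-0.0007  0.0009] F [-0.1  0.2 -1. ] w 0.0278 gf 60.2
```

>>> {"method": "move_arm", "body": {
  "series": [
    [[0.02,0,-0.0005,0.03,0,0,0.002],[0.02,0,0,0.03,0,0,0],[0.02,0,0,0.03,0,0,0],[0.02,0,0,0.018,0,0,0],[0.02,0,0,0.006,0,0,0],[0.02,0,0,0,0,0,0],[0.02,0,0,0,0,0,0],[0.02,0,0,0,0,0,0]]
  ]
}}

```text
t: 40.88
position: [0.6011, -0.0228, 0.0052]
orientation: [[-0.999, -0.039, 0.003], [-0.039, 0.999, 0.0], [-0.003, -0.0, -1.0]]
force: [0.7, -0.2, -1.5]
grip_width: 0.0277
grip_force: 60.2
```

>>> {"method": "move_arm", "body": {
  "series": [
    [[0.02,0,0,0.001,0,0,0],[0.02,0,0,0.001,0,0,0],[0.02,0,0,0,0,0,0],[0.02,0,0,0,0,0,0]]
  ]
}}

```text
t: 41.22
position: [0.5999, -0.0231, 0.0019]
orientation: [[-0.999, -0.038, 0.001], [-0.038, 0.999, 0.0], [-0.001, 0.0, -1.0]]
force: [-0.3, 0.3, -1.3]
grip_width: 0.0278
grip_force: 60.2
```

>>> {"method": "move_arm", "body": {
  "series": [
    [[0.02,0,0,0.001,0,0,0],[0.02,0,0,0.0005,0,0,0],[0.02,0,0,0,0,0,0],[0.02,0,0,0,0,0,0]]
  ]
}}

```text
t: 41.55
position: [0.5997, -0.0231, -0.0001]
orientation: [[-0.999, -0.038, -0.0], [-0.038, 0.999, -0.0], [0.0, -0.0, -1.0]]
force: [0.2, -0.3, -1.7]
grip_width: 0.0276
grip_force: 60.2
```

>>> {"method": "move_arm", "body": {
  "series": [
    [[0.02,0,0.0005,0.001,0,0,-0.002],[0.02,0,0,0,0,0,0],[0.02,0,0,0,0,0,0]]
  ]
}}

```text
t: 41.8
position: [0.5998, -0.0227, -0.001]
orientation: [[-0.999, -0.04, 0.0], [-0.04, 0.999, -0.0], [-0.0, -0.0, -1.0]]
force: [-0.2, -0.2, -1.0]
grip_width: 0.0278
grip_force: 60.2
```

>>> {"method": "move_arm", "body": {
  "series": [
    [[0.02,0,0,0.0008,0,0,0],[0.02,0,0,0,0,0,0],[0.02,0,0,0,0,0,0]]
  ]
}}

```text
t: 42.05
position: [0.5998, -0.0227, -0.0011]
orientation: [[-0.999, -0.04, 0.0], [-0.04, 0.999, 0.0], [-0.0, 0.0, -1.0]]
force: [-2.2, 0.2, 6.2]
grip_width: 0.0275
grip_force: 61.1
```

>>> {"method": "move_arm", "body": {
  "series": [
    [[0.02,-0.002,0,0,0,0,0],[0.02,-0.003,0,0,0,0,0],[0.02,-0.003,0,0,0,0,0],[0.02,-0.003,0,0,0,0,0],[0.02,-0.003,0,0,0,0,0],[0.02,0,0,0,0,0,0],[0.02,0,0,0,0,0,0]]
  ]
}}

```text
t: 42.63
position: [0.613, -0.0223, -0.001]
orientation: [[-0.999, -0.04, -0.002], [-0.04, 0.999, 0.0], [0.002, 0.0, -1.0]]
force: [-5.0, -0.2, 9.1]
grip_width: 0.0274
grip_force: 61.4
```

>>> {"method": "move_arm", "body": {
  "series": [
    [[0.02,-0.002,0,0,0,0,0],[0.02,-0.002,0,0,0,0,0],[0.02,0,0,0,0,0,0],[0.02,0,0,0,0,0,0]]
  ]
}}

```text
t: 42.97
position: [0.6166, -0.0221, -0.001]
orientation: [[-0.999, -0.04, -0.002], [-0.04, 0.999, 0.0], [0.002, 0.0, -1.0]]
force: [-6.1, 0.2, 10.3]
grip_width: 0.0276
grip_force: 61.5
```

>>> {"method": "move_arm", "body": {
  "series": [
    [[0.02,-0.001,0,-0.0007,0,0,0],[0.02,-0.001,0,0,0,0,0],[0.02,0,0,0,0,0,0],[0.02,0,0,0,0,0,0]]
  ]
}}

```text
t: 43.3
position: [0.6192, -0.0218, -0.001]
orientation: [[-0.999, -0.04, -0.001], [-0.04, 0.999, 0.0], [0.001, 0.0, -1.0]]
force: [-3.9, -0.8, 5.6]
grip_width: 0.0276
grip_force: 60.9
```

```bash
python3 -c "
from h import *
rep()"
```

```text
t 43.3 pos [ 0.6192 -0.0218 -0.001 ] box [-0.0333 -0.0005 -0.009 ] yaw 0.0401 tilt [-0.0011  0.0001] F [-3.9 -0.8  5.6] w 0.0276 gf 60.9
```

>>> {"method": "move_arm", "body": {
  "series": [
    [[0.02,-0.001,0,0,0,0,0],[0.02,-0.001,0,0,0,0,0],[0.02,0,0,0,0,0,0],[0.02,0,0,0,0,0,0]]
  ]
}}

```text
t: 43.63
position: [0.6191, -0.0218, -0.0011]
orientation: [[-0.999, -0.04, -0.005], [-0.04, 0.999, 0.0], [0.005, 0.0, -1.0]]
force: [-9.0, 0.5, 10.7]
grip_width: 0.0274
grip_force: 61.6
```

>>> {"method": "move_arm", "body": {
  "series": [
    [[0.02,-0.001,0,0,0,0,0],[0.02,-0.001,0,0,0,0,0],[0.02,0,0,0,0,0,0],[0.02,0,0,0,0,0,0]]
  ]
}}

```text
t: 43.97
position: [0.619, -0.0218, -0.0011]
orientation: [[-0.999, -0.04, -0.009], [-0.04, 0.999, 0.0], [0.009, 0.001, -1.0]]
force: [-14.7, -0.2, 17.5]
grip_width: 0.0279
grip_force: 62.3
```

>>> {"method": "move_arm", "body": {
  "series": [
    [[0.02,-0.001,0,0,0,0,0],[0.02,-0.001,0,0,0,0,0],[0.02,0,0,0,0,0,0],[0.02,0,0,0,0,0,0]]
  ]
}}

```text
t: 44.3
position: [0.6189, -0.0218, -0.0011]
orientation: [[-0.999, -0.04, -0.013], [-0.04, 0.999, 0.001], [0.013, 0.001, -1.0]]
force: [-20.1, 0.0, 22.6]
grip_width: 0.0275
grip_force: 63.0
```

```bash
python3 -c "
from h import *
rep()"
```

```text
t 44.3 pos [ 0.6189 -0.0218 -0.0011] box [-0.0336 -0.0005 -0.0091] yaw 0.0397 tilt [-0.0133  0.0005] F [-20.1   0.   22.6] w 0.0275 gf 63.0
```

B has stopped hard. I ease the down-force to confirm it is at the stop, then release.

>>> {"method": "move_arm", "body": {
  "series": [
    [[0.02,0,0,-0.001,0,0,0],[0.02,0,0,-0.001,0,0,0],[0.02,0,0,0,0,0,0],[0.02,0,0,0,0,0,0]]
  ]
}}

```text
t: 44.63
position: [0.619, -0.0218, -0.001]
orientation: [[-0.999, -0.04, -0.013], [-0.04, 0.999, 0.0], [0.013, 0.001, -1.0]]
force: [-14.2, -0.3, 6.2]
grip_width: 0.0275
grip_force: 61.0
```

```bash
python3 -c "
from h import *
rep()
p=grab_frame('wrist');blocks(p,z=.032)"
```

```text
t 44.63 pos [ 0.619  -0.0218 -0.001 ] box [-0.0336 -0.0004 -0.009 ] yaw 0.0398 tilt [-0.0128  0.0002] F [-14.2  -0.3   6.2] w 0.0275 gf 61.0
a_mid 0.62 c [579.6 -24. ] size [27.3 13.5] yaw -1.531 rgb [127. 131. 132.]
a_mid 0.29 c [618.  -22.8] size [63.2 30.1] yaw 0.035 rgb [146. 151. 152.]
a_mid 0.28 c [586.8 -21.5] size [184.5 140. ] yaw -1.544 rgb [81. 87. 90.]
b_mid 0.84 c [618.2 -22.4] size [62.8 29.8] yaw 0.039 rgb [146. 151. 152.]
```

>>> {"method": "move_arm", "body": {
  "series": [
    [[0.02,0.003,0,0,0,0,0],[0.06,0,0,0,0,0,0],[0.06,0,0,0,0,0,0],[0.06,0,0,0,0,0,0],[0.06,0,0,-0.02,0,0,0],[0.06,0,0,-0.035,0,0,0],[0.06,0,0,-0.035,0,0,0],[0.06,0,0,-0.035,0,0,0],[0.06,0,0,-0.025,0,0,0],[0.06,0.0124,0.0372,0,0,0,0],[0.06,0.0124,0.0372,0,0,0,0],[0.06,0.0124,0.0372,0,0,0,0],[0.06,0.0124,0.0372,0,0,0,0],[0.06,0.0124,0.0372,0,0,0,0],[0.06,0.0124,0.0372,0,0,0,0],[0.06,0.0124,0.0372,0,0,0,0],[0.06,0.0124,0.0372,0,0,0,0],[0.06,0,0,0,0,0,-0.12],[0.06,0,0,0,0,0,-0.12]]
  ]
}}

```text
t: 46.42
position: [0.5106, 0.2764, 0.1514]
orientation: [[-0.958, -0.288, 0.001], [-0.288, 0.958, 0.002], [-0.002, 0.002, -1.0]]
force: [-0.3, -1.4, 0.1]
grip_width: 0.06
grip_force: 0.0
```

>>> {"method": "move_arm", "body": {
  "series": [
    [[0.06,0,0,0,0,0,0],[0.06,0,0,0,0,0,0],[0.06,0,0,0,0,0,0]]
  ]
}}

```text
t: 46.67
position: [0.5124, 0.2712, 0.1512]
orientation: [[-0.962, -0.272, 0.001], [-0.272, 0.962, 0.0], [-0.001, 0.0, -1.0]]
force: [0.8, -1.0, -0.0]
grip_width: 0.0599
grip_force: 0.0
```

```bash
python3 -c "
from h import *
rep()
p=grab_frame('wrist');blocks(p);edges(p,np.array([.515,.272]),.28,.036,.03,.012)
print([(r['score'],ray(p,r['uv'],.006).round(4)) for r in place_of(p,'d_mid')[:3]])
"
```

```text
t 46.67 pos [0.5124 0.2712 0.1512] box [-0.1284  0.2966  0.1432] yaw 0.2756 tilt [0.0009 0.0003] F [ 0.8 -1.  -0. ] w 0.0599 gf 0.0
d_mid 0.97 c [516.6 271.1] size [39.2 29.2] yaw 0.289 rgb [141. 145. 146.]
d_mid 0.94 c [599.1 237.2] size [38.5 34.2] yaw 0.854 rgb [132.  37.  35.]
x -0.6 [-14.8, -10, 22.0, 1]
x -0.3 [-14.8, -11, 21.2, 1]
x 0 [-14.8, -10, 21.6, 1]
x 0.3 [-14.8, -10, 22.0, 1]
x 0.6 [-14.8, -10, 21.2, 2]
y -0.6 [-17.0, 2, 13.8, 1]
y -0.3 [-17.0, 2, 13.4, 1]
y 0 [-17.0, 2, 15.0, 3]
y 0.3 [-17.4, 2, 14.6, 2]
y 0.6 [-16.6, 2, 14.6, 2]
[(0.94, array([0.5949, 0.3099, 0.006 ])), (0.79, array([0.5212, 0.2689, 0.006 ])), (0.59, array([0.6027, 0.2403, 0.006 ]))]
```

>>> {"method": "move_arm", "body": {
  "series": [
    [[0.06,-0.0057,-0.0016,0.036,0,0,-0.0095],[0.06,0,0,0.036,0,0,0],[0.06,0,0,0.036,0,0,0],[0.06,0,0,0.036,0,0,0],[0.06,0,0,0.018,0,0,0],[0.06,0,0,0.0102,0,0,0],[0.06,0,0,0,0,0,0],[0.06,0,0,0,0,0,0],[0.06,0,0,0,0,0,0],[0.02,0,0,0,0,0,0],[0.02,0,0,0,0,0,0],[0.02,0,0,0,0,0,0],[0.02,0,0,0,0,0,0],[0.02,0,0,0,0,0,0],[0.02,0,0,0,0,0,0]]
  ]
}}

```text
t: 48.17
position: [0.5184, 0.2722, -0.0197]
orientation: [[-0.958, -0.286, 0.002], [-0.286, 0.958, 0.001], [-0.002, 0.001, -1.0]]
force: [-1.5, -1.6, 9.1]
grip_width: 0.0273
grip_force: 58.5
```

```bash
python3 -c "
from h import *
s=rep()
p=grab_frame('wrist');blocks(p)
t=fromb([-.018-.0035-.017,-.0005,0]);print(t,t-s['position'])"
```

```text
t 48.17 pos [ 0.5184  0.2722 -0.0197] box [-0.1223  0.2973 -0.0277] yaw 0.2896 tilt [0.0017 0.0011] F [-1.5 -1.6  9.1] w 0.0273 gf 58.5
d_mid 0.92 c [604.8 238.4] size [26.2  8.6] yaw -0.382 rgb [156.  36.  34.]
d_mid 0.88 c [515.3 270.2] size [39.  28.7] yaw 0.289 rgb [109. 113. 114.]
[ 0.61405079 -0.02203919  0.008     ] [ 0.09564406 -0.29424751  0.02773937]
```

>>> {"method": "move_arm", "body": {
  "series": [
    [[0.02,0,0,-0.01,0,0,0],[0.02,0,0,-0.03,0,0,0],[0.02,0,0,-0.035,0,0,0],[0.02,0,0,-0.035,0,0,0.0832],[0.02,0,0,-0.03,0,0,0.0832],[0.02,0,0,0,0,0,0.0832],[0.02,-0.0105,-0.0372,0,0,0,0],[0.02,-0.0105,-0.0372,0,0,0,0],[0.02,-0.0105,-0.0372,0,0,0,0],[0.02,-0.0105,-0.0372,0,0,0,0],[0.02,-0.0105,-0.0372,0,0,0,0],[0.02,-0.0105,-0.0372,0,0,0,0],[0.02,-0.0105,-0.0372,0,0,0,0],[0.02,-0.0105,-0.0372,0,0,0,0],[0.02,0,0,0,0,0,0],[0.02,0,0,0,0,0,0],[0.02,0,0,0,0,0,0],[0.02,0,0,0,0,0,0]]
  ]
}}

```text
t: 49.87
position: [0.6131, -0.0202, 0.1189]
orientation: [[-0.999, -0.042, -0.0], [-0.042, 0.999, 0.001], [0.0, 0.001, -1.0]]
force: [0.7, 0.2, -1.0]
grip_width: 0.0273
grip_force: 59.5
```

```bash
python3 -c "
from h import *
s=rep()
p=grab_frame('wrist')
blocks(p,z=s['position'][2]+.0197+.012)
print('B below:');blocks(p,z=.032)
"
```

```text
t 49.87 pos [ 0.6131 -0.0202  0.1189] box [-0.0394  0.0013  0.1109] yaw 0.0424 tilt [-0.0002  0.0012] F [ 0.7  0.2 -1. ] w 0.0273 gf 59.5
a_mid 0.89 c [559.4 -24.1] size [15.   6.8] yaw -1.529 rgb [110. 114. 115.]
b_mid 0.63 c [576.2 -23.7] size [26.7 16.5] yaw 0.031 rgb [160. 166. 167.]
b_mid 0.4 c [520.4  71.5] size [24.7 17.7] yaw 0.152 rgb [39. 40. 41.]
d_mid 0.82 c [569.2  95.7] size [20.3  9.7] yaw 0.302 rgb [117.  35.  34.]
d_mid 0.72 c [609.6 -21.1] size [39.5 29.2] yaw 0.041 rgb [121. 125. 126.]
B below:
a_mid 0.89 c [580.6 -23.7] size [27.8 12.7] yaw -1.529 rgb [110. 114. 115.]
b_mid 0.63 c [611.8 -23.1] size [49.6 30.8] yaw 0.031 rgb [160. 166. 167.]
b_mid 0.4 c [507.9 154.2] size [45.9 32.9] yaw 0.152 rgb [39. 40. 41.]
d_mid 0.82 c [598.8 199.2] size [37.7 18.1] yaw 0.302 rgb [117.  35.  34.]
d_mid 0.72 c [674.  -18.2] size [73.5 54.3] yaw 0.041 rgb [121. 125. 126.]
```

>>> {"method": "move_arm", "body": {
  "series": [
    [[0.02,0,0,0.03,0,0,0.001],[0.02,0,0,0.03,0,0,0],[0.02,0,0,0.025,0,0,0],[0.02,0,0,0.012,0,0,0],[0.02,0,0,0.005,0,0,0],[0.02,0,0,0,0,0,0],[0.02,0,0,0,0,0,0],[0.02,0,0,0,0,0,0]]
  ]
}}

```text
t: 50.88
position: [0.6149, -0.0224, 0.0183]
orientation: [[-0.999, -0.039, 0.003], [-0.039, 0.999, -0.0], [-0.003, -0.0, -1.0]]
force: [-0.8, 0.0, -0.4]
grip_width: 0.0271
grip_force: 59.5
```

>>> {"method": "move_arm", "body": {
  "series": [
    [[0.02,0,0,0.0015,0,0,0],[0.02,0,0,0.001,0,0,0],[0.02,0,0,0,0,0,0],[0.02,0,0,0,0,0,0]]
  ]
}}

```text
t: 51.22
position: [0.6136, -0.0223, 0.0145]
orientation: [[-0.999, -0.039, 0.0], [-0.039, 0.999, 0.0], [-0.0, 0.0, -1.0]]
force: [-0.1, 0.2, -0.3]
grip_width: 0.0275
grip_force: 59.5
```

>>> {"method": "move_arm", "body": {
  "series": [
    [[0.02,0,0,0.001,0,0,0],[0.02,0,0,0.001,0,0,0],[0.02,0,0,0,0,0,0],[0.02,0,0,0,0,0,0]]
  ]
}}

```text
t: 51.55
position: [0.6135, -0.0223, 0.0124]
orientation: [[-0.999, -0.039, 0.0], [-0.039, 0.999, 0.0], [-0.0, -0.0, -1.0]]
force: [-1.1, 0.6, 2.4]
grip_width: 0.0272
grip_force: 59.9
```

>>> {"method": "move_arm", "body": {
  "series": [
    [[0.02,-0.002,0,0.0004,0,0,0],[0.02,-0.003,0,0,0,0,0],[0.02,-0.003,0,0,0,0,0],[0.02,-0.003,0,0,0,0,0],[0.02,-0.002,0,0,0,0,0],[0.02,0,0,0,0,0,0],[0.02,0,0,0,0,0,0]]
  ]
}}

```text
t: 52.13
position: [0.6259, -0.022, 0.0123]
orientation: [[-0.999, -0.039, -0.001], [-0.039, 0.999, -0.0], [0.001, -0.0, -1.0]]
force: [-3.8, -0.6, 7.6]
grip_width: 0.0274
grip_force: 60.6
```

>>> {"method": "move_arm", "body": {
  "series": [
    [[0.02,-0.001,0,0,0,0,0],[0.02,-0.001,0,0,0,0,0],[0.02,0,0,0,0,0,0],[0.02,0,0,0,0,0,0]]
  ]
}}

```text
t: 52.47
position: [0.6273, -0.022, 0.0123]
orientation: [[-0.999, -0.039, -0.002], [-0.039, 0.999, -0.0], [0.002, 0.0, -1.0]]
force: [-5.0, -0.1, 8.9]
grip_width: 0.0274
grip_force: 60.7
```

>>> {"method": "move_arm", "body": {
  "series": [
    [[0.02,-0.001,0,0,0,0,0],[0.02,-0.001,0,0,0,0,0],[0.02,0,0,0,0,0,0],[0.02,0,0,0,0,0,0]]
  ]
}}

```text
t: 52.8
position: [0.6294, -0.0219, 0.0123]
orientation: [[-0.999, -0.039, -0.002], [-0.039, 0.999, -0.0], [0.002, -0.0, -1.0]]
force: [-4.8, -0.2, 8.2]
grip_width: 0.0276
grip_force: 60.7
```

>>> {"method": "move_arm", "body": {
  "series": [
    [[0.02,-0.001,0,0,0,0,0],[0.02,-0.001,0,0,0,0,0],[0.02,0,0,0,0,0,0],[0.02,0,0,0,0,0,0]]
  ]
}}

```text
t: 53.13
position: [0.6314, -0.0218, 0.0123]
orientation: [[-0.999, -0.039, -0.002], [-0.039, 0.999, -0.0], [0.002, -0.0, -1.0]]
force: [-4.5, 0.9, 8.7]
grip_width: 0.0275
grip_force: 60.7
```

```bash
python3 -c "
from h import *
rep()"
```

```text
t 53.13 pos [ 0.6314 -0.0218  0.0123] box [-0.0211 -0.001   0.0043] yaw 0.0389 tilt [-0.0021 -0.0001] F [-4.5  0.9  8.7] w 0.0275 gf 60.7
```

>>> {"method": "move_arm", "body": {
  "series": [
    [[0.02,-0.001,0.0003,0,0,0,-0.001],[0.02,-0.001,0,0,0,0,0],[0.02,0,0,0,0,0,0],[0.02,0,0,0,0,0,0]]
  ]
}}

```text
t: 53.47
position: [0.6325, -0.0217, 0.0123]
orientation: [[-0.999, -0.04, -0.004], [-0.04, 0.999, -0.0], [0.004, -0.0, -1.0]]
force: [-7.8, 0.1, 10.6]
grip_width: 0.0273
grip_force: 61.0
```

>>> {"method": "move_arm", "body": {
  "series": [
    [[0.02,-0.001,0,0,0,0,0],[0.02,-0.001,0,0,0,0,0],[0.02,0,0,0,0,0,0],[0.02,0,0,0,0,0,0]]
  ]
}}

```text
t: 53.8
position: [0.6325, -0.0217, 0.0122]
orientation: [[-0.999, -0.039, -0.008], [-0.039, 0.999, -0.0], [0.008, 0.0, -1.0]]
force: [-12.7, 0.2, 16.9]
grip_width: 0.0274
grip_force: 61.7
```

>>> {"method": "move_arm", "body": {
  "series": [
    [[0.02,-0.001,0,0,0,0,0],[0.02,-0.001,0,0,0,0,0],[0.02,0,0,0,0,0,0],[0.02,0,0,0,0,0,0]]
  ]
}}

```text
t: 54.13
position: [0.6324, -0.0216, 0.0122]
orientation: [[-0.999, -0.039, -0.012], [-0.039, 0.999, 0.0], [0.012, 0.001, -1.0]]
force: [-18.5, -0.6, 21.7]
grip_width: 0.0275
grip_force: 62.4
```

```bash
python3 -c "
from h import *
rep()"
```

```text
t 54.13 pos [ 0.6324 -0.0216  0.0122] box [-0.0202 -0.0008  0.0042] yaw 0.0394 tilt [-0.012   0.0001] F [-18.5  -0.6  21.7] w 0.0275 gf 62.4
```

D has stopped hard at bx -0.020. I ease off, release, lift and check the stack.

>>> {"method": "move_arm", "body": {
  "series": [
    [[0.02,0.002,0,-0.001,0,0,0],[0.02,0.002,0,-0.0005,0,0,0],[0.02,0,0,0,0,0,0],[0.05,0,0,0,0,0,0],[0.05,0,0,0,0,0,0],[0.05,0,0,0,0,0,0],[0.05,0,0,-0.02,0,0,0],[0.05,0,0,-0.03,0,0,0],[0.05,0,0,-0.035,0,0,0],[0.05,0,0,-0.035,0,0,0],[0.0,-0.02,0,-0.035,0,0,0],[0.0,-0.02,0,-0.035,0,0,0],[0.0,-0.02,0,0,0,0,0],[0.0,0,0,0,0,0,0],[0.0,0,0,0,0,0,0],[0.0,0,0,0,0,0,0]]
  ]
}}

```text
t: 55.47
position: [0.6938, -0.0187, 0.2027]
orientation: [[-0.999, -0.04, -0.001], [-0.04, 0.999, -0.0], [0.001, 0.0, -1.0]]
force: [-0.7, 0.5, -0.5]
grip_width: -0.0001
grip_force: 0.0
```

```bash
cat >> h.py <<'E'
def corners(p,k,z,n=1):
    for r in cut_out(p,k)[:n]:
        m=r["region"].astype(np.uint8);q=max(cv2.findContours(m,0,1)[0],key=cv2.contourArea)[:,0].astype(float)
        W=np.array([tob(ray(p,u,z))[:2] for u in q])*1000
        (cx,cy),(a,b),an=cv2.minAreaRect(W.astype(np.float32))
        print(k,round(r["score"],2),"box c",np.round([cx,cy],1),"size",np.round([a,b],1),"an",round(an,1),"x",W[:,0].min().round(1),W[:,0].max().round(1),"y",W[:,1].min().round(1),W[:,1].max().round(1))
E
python3 -c "
from h import *
rep()
p=grab_frame('wrist')
for k,z in (('a_mid',.02),('b_mid',.032),('d_mid',.044)): corners(p,k,z,2)
g=cv2.GaussianBlur(cv2.cvtColor(p['image'],cv2.COLOR_RGB2GRAY),(3,3),0).astype(np.float32)
def prof(a,b,z,n=24):
    uv=np.array([proj(p,fromb(np.r_[np.array(a)+(np.array(b)-a)*i/n,z-.008])) for i in range(n+1)],np.float32)
    return cv2.remap(g,uv[None,:,0],uv[None,:,1],1)[0].round().astype(int)
print('x -84..12 step4 z.02',prof([-.084,0],[.012,0],.02))
print('D top y -24..24 step2 at -18',prof([-.018,-.024],[-.018,.024],.044))
print('B y at -48',prof([-.048,-.024],[-.048,.024],.032))
print('A y at -66',prof([-.068,-.024],[-.068,.024],.020))
print('x z.044',prof([-.048,0],[0.0,0],.044))
print('x z.032',prof([-.072,0],[-.024,0],.032))
print('x z.020',prof([-.084,0],[-.036,0],.020))
"
```

```text
t 55.47 pos [ 0.6938 -0.0187  0.2027] box [ 0.0413 -0.0004  0.1947] yaw 0.0402 tilt [-0.0009 -0.    ] F [-0.7  0.5 -0.5] w -0.0001 gf 0.0
a_mid 0.76 box c [-69.4  -1.5] size [29.9 11. ] an 90.0 x -74.9 -63.9 y -16.5 13.4
d_mid 0.86 box c [-20.8  -1.5] size [29.5 34.7] an 90.0 x -38.1 -3.4 y -16.2 13.3
d_mid 0.86 box c [-39.6 231.4] size [36.6 32.1] an 45.5 x -60.3 -20.6 y 208.6 254.0
x -84..12 step4 z.02 [107 107 108 109 109 100 106 106 105 105 104 100 102 102 101 101 100 100
  97  97  97  71  70  80 128]
D top y -24..24 step2 at -18 [ 68  69  68  70  84  99 101 101 100 101 102 100  99 102 103 101 100 102
  98  80  71  71  71  76  83]
B y at -48 [ 72  71  72  72  87 104 105 104 104 105 105 106 105 105 106 108 107 107
 104  85  84 100 108 108 107]
A y at -66 [ 73  74  73  74  90 107 110 110 110 109 109 110 109 108 108 108 110 118
 143 152 126 115 115 114 114]
x z.044 [105 105 104 104 100  96 102 102 102 102 101 102 101 100 100  99 100  98
  98  98  97  97  90  64  58]
x z.032 [107 110 109 108 105  99 105 106 106 106 105 105 105 105 104 104 100  96
 102 102 102 102 101 102 101]
x z.020 [107 107 107 107 108 106 109 110 109 108 100 102 106 106 106 106 105 105
 105 105 104 103 100  96 102]
```

Top faces and edges line up: rear edges are at -74, -62 and -38 mm, fronts all at about -2.5 mm, and sides within 1 mm. So all three blocks are home. Next I shut the flap from outside.

>>> {"method": "move_arm", "body": {
  "series": [
    [[0,0.035,0,0,0,0,0],[0,0.035,0,0,0,0,0],[0,0.035,0,0,0,0,0],[0,0.035,0,0,0,0,0],[0,0.035,0,0,0,0,0],[0,0.035,0,0,0,0,0],[0,0,0,0,0,0,0],[0,0,0,0.035,0,0,0],[0,0,0,0.035,0,0,0],[0,0,0,0.035,0,0,0],[0,0,0,0.035,0,0,0],[0,0,0,0.03,0,0,0],[0,0,0,0.022,0,0,0],[0,0,0,0,0,0,0],[0,0,0,0,0,0,0]]
  ]
}}

```text
t: 56.92
position: [0.4837, -0.0273, 0.0109]
orientation: [[-0.999, -0.04, -0.002], [-0.04, 0.999, -0.0], [0.002, -0.0, -1.0]]
force: [0.0, 0.4, -0.2]
grip_width: -0.0004
grip_force: 0.0
```

>>> {"method": "move_arm", "body": {
  "series": [
    [[0,-0.005,0,0,0,0,0],[0,-0.005,0,0,0,0,0],[0,-0.005,0,0,0,0,0],[0,-0.004,0,0,0,0,0],[0,-0.004,0,0,0,0,0],[0,0,0,0,0,0,0]]
  ]
}}

```text
t: 57.42
position: [0.5083, -0.0262, 0.0117]
orientation: [[-0.999, -0.04, 0.001], [-0.04, 0.999, 0.0], [-0.001, 0.0, -1.0]]
force: [-0.1, -0.7, -0.3]
grip_width: -0.0003
grip_force: 0.0
```

>>> {"method": "move_arm", "body": {
  "series": [
    [[0,-0.004,0,0,0,0,0],[0,-0.004,0,0,0,0,0],[0,-0.004,0,0,0,0,0],[0,-0.004,0,0,0,0,0],[0,0,0,0,0,0,0]]
  ]
}}

```text
t: 57.83
position: [0.5251, -0.0255, 0.0115]
orientation: [[-0.999, -0.04, 0.002], [-0.04, 0.999, -0.0], [-0.002, -0.0, -1.0]]
force: [0.0, -0.0, 0.2]
grip_width: 0.0001
grip_force: 0.0
```

```bash
python3 -c "
from h import *
rep();flapcheck()"
```

```text
t 57.83 pos [ 0.5251 -0.0255  0.0115] box [-0.1275 -0.0004  0.0035] yaw 0.0403 tilt [ 0.0023 -0.    ] F [ 0.  -0.   0.2] w 0.0001 gf 0.0
 scene [24, 34, 53, 97, 144, 125, 102, 96, 93] [(0.6, [272.0, 219.2])]
 top [63, 64, 63, 63, 64, 63, 63, 63, 63] [(0.74, [281.2, 172.0])]
```

The flap has snapped upright: the scene profile matches the shut reference. I back off and go look at the cover.

>>> {"method": "move_arm", "body": {
  "series": [
    [[0,0.03,0,0,0,0,0],[0,0,0,-0.035,0,0,0],[0,0,0,-0.035,0,0,0],[0,0,0,-0.035,0,0,0],[0,0,0,-0.035,0,0,0],[0,0,0,-0.035,0,0,0],[0.05,0.0028,-0.0378,0,0,0,0],[0.05,0.0028,-0.0378,0,0,0,0],[0.05,0.0028,-0.0378,0,0,0,0],[0.05,0.0028,-0.0378,0,0,0,0],[0.05,0.0028,-0.0378,0,0,0,0],[0.05,0.0028,-0.0378,0,0,0,0],[0.05,0.0028,-0.0378,0,0,0,0],[0.05,0.0028,-0.0378,0,0,0,0],[0.05,0,0,0,0,0,0],[0.05,0,0,0,0,0,0],[0.05,0,0,0,0,0,0],[0.05,0,0,0,0,0,0]]
  ]
}}

```text
t: 59.53
position: [0.4837, -0.328, 0.1861]
orientation: [[-0.999, -0.042, -0.0], [-0.042, 0.999, 0.001], [0.0, 0.001, -1.0]]
force: [-0.5, -0.6, 0.5]
grip_width: 0.0502
grip_force: 0.0
```

```bash
cat >> h.py <<'E'
def cover(p,z=.009,zh=.033):
    m0=cut_out(p,"cover_handle")
    for r in m0[:2]:
        m=r["region"].astype(np.uint8);q=max(cv2.findContours(m,0,1)[0],key=cv2.contourArea)[:,0].astype(float)
        W=np.array([ray(p,u,z)[:2] for u in q])*1000
        (cx,cy),(a,b),an=cv2.minAreaRect(W.astype(np.float32))
        print("plate",round(r["score"],2),np.round([cx,cy,a,b,an],1))
        g=p["image"].mean(2); d=((g<35)&(cv2.erode(m,np.ones((5,5)))>0)).astype(np.uint8)
        n,l,st,ce=cv2.connectedComponentsWithStats(d)
        if n<2: continue
        i=1+st[1:,4].argmax();q=max(cv2.findContours((l==i).astype(np.uint8),0,1)[0],key=cv2.contourArea)[:,0].astype(float)
        W=np.array([ray(p,u,zh)[:2] for u in q])*1000
        (cx,cy),(a,b),an=cv2.minAreaRect(W.astype(np.float32));print("handle top",np.round([cx,cy,a,b,an],1),st[i,4])
    for r in place_of(p,"cover_handle")[:2]: print("pt",round(r["score"],2),ray(p,r["uv"],zh-.012).round(4))
E
python3 -c "
from h import *
rep();flapcheck()
for n in ('wrist','top','scene'): print(n);cover(grab_frame(n))"
```

```text
t 59.53 pos [ 0.4837 -0.328   0.1861] box [-0.181  -0.3011  0.1781] yaw 0.0423 tilt [-0.0001  0.0012] F [-0.5 -0.6  0.5] w 0.0502 gf 0.0
 scene [21, 38, 57, 116, 141, 143, 143, 142, 142] [(0.86, [272.0, 218.8])]
 top [117, 84, 64, 26, 47, 69, 91, 112, 110] [(0.56, [283.8, 202.8])]
wrist
plate 0.88 [ 484.7 -368.   140.4  112.6   75. ]
handle top [ 483.1 -367.4   12.3   50.7   74.5] 568
pt 0.69 [ 0.4851 -0.3677  0.021 ]
top
plate 0.95 [ 480.6 -361.8  131.2  107.4   70.2]
pt 0.96 [ 0.4838 -0.3684  0.021 ]
scene
plate 0.69 [ 486.8 -363.7  143.6  112.2   74.9]
handle top [ 490.1 -355.3   28.    49.2   75.1] 129
pt 0.77 [ 0.4891 -0.3567  0.021 ]
pt 0.65 [ 0.7119 -0.3137  0.021 ]
```

The cover was knocked: its handle is now at (0.4845, -0.368), yaw -0.262, with the plate measured at 140x113 mm. Next I grasp it.

>>> {"method": "move_arm", "body": {
  "series": [
    [[0.05,0,0,0,0,0,0.1015],[0.05,0,0,0,0,0,0.1015],[0.05,0,0,0,0,0,0.1015],[0.05,-0.0055,-0.0192,0.02,0,0,0],[0.05,-0.0056,-0.0192,0.03,0,0,0],[0.05,0,0,0.035,0,0,0],[0.05,0,0,0.03,0,0,0],[0.05,0,0,0,0,0,0],[0.05,0,0,0,0,0,0],[0.05,0,0,0,0,0,0]]
  ]
}}

```text
t: 61.02
position: [0.485, -0.3706, 0.073]
orientation: [[-0.965, 0.261, 0.002], [0.261, 0.965, -0.001], [-0.002, -0.001, -1.0]]
force: [0.2, 0.4, 0.5]
grip_width: 0.05
grip_force: 0.0
```

```bash
python3 -c "
from h import *
rep()
p=grab_frame('wrist');cover(p)"
```

```text
t 61.02 pos [ 0.485  -0.3706  0.073 ] box [-0.1814 -0.3436  0.065 ] yaw -0.2642 tilt [ 0.0019 -0.0013] F [0.2 0.4 0.5] w 0.05 gf 0.0
plate 0.8 [ 484.8 -368.   140.2  112.    74.8]
handle top [ 482.1 -367.3   12.    51.9   74.6] 1290
pt 0.61 [ 0.4852 -0.3678  0.021 ]
```

>>> {"method": "move_arm", "body": {
  "series": [
    [[0.05,0.001,0.0024,0.03,0,0,0.002],[0.05,0,0,0.03,0,0,0],[0.05,0,0,0.015,0,0,0],[0.05,0,0,0.006,0,0,0],[0.05,0,0,0,0,0,0],[0.05,0,0,0,0,0,0],[0.05,0,0,0,0,0,0],[0.0,0,0,0,0,0,0],[0.0,0,0,0,0,0,0],[0.0,0,0,0,0,0,0],[0.0,0,0,0,0,0,0],[0.0,0,0,0,0,0,0],[0.0,0,0,0,0,0,0],[0.0,0,0,0,0,0,0]]
  ]
}}

```text
t: 62.33
position: [0.4841, -0.3676, -0.0088]
orientation: [[-0.965, 0.263, 0.001], [0.263, 0.965, -0.0], [-0.001, -0.0, -1.0]]
force: [-1.2, 0.5, 6.3]
grip_width: 0.0121
grip_force: 60.5
```

```bash
python3 -c "
from h import *
rep()
p=grab_frame('wrist');cover(p)"
```

```text
t 62.33 pos [ 0.4841 -0.3676 -0.0088] box [-0.1821 -0.3406 -0.0168] yaw -0.2663 tilt [ 0.0011 -0.0005] F [-1.2  0.5  6.3] w 0.0121 gf 60.5
plate 0.76 [ 484.7 -368.1  139.   111.5   75.1]
handle top [ 480.8 -367.2   12.5   54.9   74.7] 2809
pt 0.55 [ 0.486  -0.3679  0.021 ]
```

>>> {"method": "move_arm", "body": {
  "series": [
    [[0,0,0,-0.008,0,0,0],[0,0,0,-0.02,0,0,0],[0,0,0,-0.033,0,0,0],[0,0,0,-0.034,0,0,0],[0,0,0,-0.034,0,0,0],[0,0,0,0,0,0,-0.102],[0,0,0,0,0,0,-0.102],[0,0,0,0,0,0,-0.102],[0,-0.0131,0.0341,0,0,0,0],[0,-0.0131,0.0341,0,0,0,0],[0,-0.0131,0.0341,0,0,0,0],[0,-0.0131,0.0341,0,0,0,0],[0,-0.0131,0.0341,0,0,0,0],[0,-0.0131,0.0341,0,0,0,0],[0,-0.0131,0.0341,0,0,0,0],[0,-0.0131,0.0341,0,0,0,0],[0,-0.0131,0.0341,0,0,0,0],[0,-0.0131,0.0341,0,0,0,0],[0,0,0,0,0,0,0],[0,0,0,0,0,0,0]]
  ]
}}

```text
t: 64.15
position: [0.6012, -0.0178, 0.1193]
orientation: [[-0.999, -0.045, -0.0], [-0.045, 0.999, 0.001], [0.0, 0.001, -1.0]]
force: [0.3, -0.8, -1.8]
grip_width: 0.0124
grip_force: 59.5
```

>>> {"method": "move_arm", "body": {
  "series": [
    [[0,0,0,0,0,0,0],[0,0,0,0,0,0,0],[0,0,0,0,0,0,0]]
  ]
}}

```text
t: 64.4
position: [0.6005, -0.0233, 0.1194]
orientation: [[-0.999, -0.037, -0.0], [-0.037, 0.999, -0.001], [0.0, -0.001, -1.0]]
force: [-0.3, 0.3, -1.4]
grip_width: 0.0125
grip_force: 59.5
```

```bash
python3 -c "
from h import *
s=rep();h=s['position'][2]+.0088
p=grab_frame('wrist');cover(p,.009+h,.033+h)"
```

```text
t 64.4 pos [ 0.6005 -0.0233  0.1194] box [-0.0521 -0.0012  0.1114] yaw 0.037 tilt [-0.0002 -0.0008] F [-0.3  0.3 -1.4] w 0.0125 gf 59.5
plate 0.98 [600.9 -23.9 111.7 139.1   2.1]
handle top [597.1 -24.1  54.9  12.5   2.1] 2773
pt 0.56 [ 0.6024 -0.0241  0.1492]
```

>>> {"method": "move_arm", "body": {
  "series": [
    [[0,-0.0005,0.0015,0.02,0,0,-0.003],[0,0,0,0.02,0,0,0],[0,0,0,0.01,0,0,0],[0,0,0,0,0,0,0],[0,0,0,0,0,0,0],[0,0,0,0,0,0,0]]
  ]
}}

```text
t: 65.05
position: [0.6022, -0.0201, 0.0703]
orientation: [[-0.999, -0.042, 0.002], [-0.042, 0.999, -0.0], [-0.002, -0.0, -1.0]]
force: [-0.2, 0.0, -1.4]
grip_width: 0.0124
grip_force: 59.5
```

```bash
python3 -c "
from h import *
s=rep();h=s['position'][2]+.0088
p=grab_frame('wrist');cover(p,.009+h,.033+h)
for k,z in (('rim',.066),('flap_edge',.054)):
  for r in place_of(p,k)[:1]: print(k,r['score'],tob(ray(p,r['uv'],z)))"
```

```text
t 65.05 pos [ 0.6022 -0.0201  0.0703] box [-0.0502  0.0019  0.0623] yaw 0.0422 tilt [ 0.0015 -0.0001] F [-0.2  0.  -1.4] w 0.0124 gf 59.5
plate 0.9 [602.8 -20.8 111.3 139.2   2.4]
handle top [598.7 -21.   54.9  12.5   2.4] 2709
plate 0.34 [541.  -23.9  13.  121.1   2.6]
handle top [5.363e+02 6.000e+00 4.000e-01 1.900e+00 2.400e+00] 8
pt 0.78 [ 0.6033 -0.0209  0.1001]
flap_edge 0.96 [-0.10356995 -0.00079054  0.046     ]
```

>>> {"method": "move_arm", "body": {
  "series": [
    [[0,0.001,-0.0012,0,0,0,0.002],[0,0,0,0.004,0,0,0],[0,0,0,0.003,0,0,0],[0,0,0,0.002,0,0,0],[0,0,0,0,0,0,0],[0,0,0,0,0,0,0],[0,0,0,0,0,0,0]]
  ]
}}

```text
t: 65.88
position: [0.6005, -0.0211, 0.0602]
orientation: [[-0.999, -0.041, -0.0], [-0.041, 0.999, -0.0], [0.0, -0.0, -1.0]]
force: [-0.0, -0.5, -2.5]
grip_width: 0.0121
grip_force: 59.5
```

```bash
python3 -c "
from h import *
s=rep()"
```

```text
t 65.88 pos [ 0.6005 -0.0211  0.0602] box [-0.052   0.001   0.0522] yaw 0.0406 tilt [-0.0001 -0.0001] F [-0.  -0.5 -2.5] w 0.0121 gf 59.5
```

>>> {"method": "move_arm", "body": {
  "series": [
    [[0,0,0,0.002,0,0,0],[0,0,0,0.002,0,0,0],[0,0,0,0,0,0,0],[0,0,0,0,0,0,0]]
  ]
}}

```text
t: 66.22
position: [0.6003, -0.021, 0.0561]
orientation: [[-0.999, -0.041, -0.0], [-0.041, 0.999, 0.0], [0.0, 0.0, -1.0]]
force: [-0.2, -0.2, -3.1]
grip_width: 0.0126
grip_force: 59.5
```

>>> {"method": "move_arm", "body": {
  "series": [
    [[0,0,0,0.0015,0,0,0],[0,0,0,0.001,0,0,0],[0,0,0,0,0,0,0],[0,0,0,0,0,0,0]]
  ]
}}

```text
t: 66.55
position: [0.6004, -0.0211, 0.0537]
orientation: [[-0.999, -0.041, -0.0], [-0.041, 0.999, -0.0], [0.0, -0.0, -1.0]]
force: [-0.7, -0.1, -1.7]
grip_width: 0.0123
grip_force: 59.5
```

>>> {"method": "move_arm", "body": {
  "series": [
    [[0,0,0,0.001,0,0,0],[0,0,0,0.0005,0,0,0],[0,0,0,0,0,0,0],[0,0,0,0,0,0,0]]
  ]
}}

```text
t: 66.88
position: [0.6005, -0.0211, 0.0523]
orientation: [[-0.999, -0.041, 0.0], [-0.041, 0.999, -0.0], [-0.0, -0.0, -1.0]]
force: [-0.5, -0.2, -2.3]
grip_width: 0.0123
grip_force: 59.6
```

```bash
python3 -c "
from h import *
s=rep();h=s['position'][2]+.0088
p=grab_frame('wrist');cover(p,.009+h,.033+h)"
```

```text
t 66.88 pos [ 0.6005 -0.0211  0.0523] box [-0.052   0.001   0.0443] yaw 0.0406 tilt [ 0.0001 -0.    ] F [-0.5 -0.2 -2.3] w 0.0123 gf 59.6
plate 0.73 [600.9 -21.7 111.7 139.3   2.3]
handle top [597.1 -21.9  54.9  12.5   2.4] 2760
pt 0.71 [ 0.5908 -0.0216  0.0821]
```

One more step down to contact, then release and lift.

>>> {"method": "move_arm", "body": {
  "series": [
    [[0,0,0,0.0007,0,0,0],[0,0,0,0.0006,0,0,0],[0,0,0,0,0,0,0],[0,0,0,0,0,0,0]]
  ]
}}

```text
t: 67.37
position: [0.6005, -0.0211, 0.0522]
orientation: [[-0.999, -0.04, 0.0], [-0.04, 0.999, 0.0], [-0.0, 0.0, -1.0]]
force: [-4.0, 0.3, 10.7]
grip_width: 0.0127
grip_force: 61.1
```

Seated contact is at the predicted height (0.0522). Releasing.

>>> {"method": "move_arm", "body": {
  "series": [
    [[0,0,0,-0.0008,0,0,0],[0.02,0,0,0,0,0,0],[0.045,0,0,0,0,0,0],[0.045,0,0,0,0,0,0],[0.045,0,0,0,0,0,0],[0.045,0,0,-0.01,0,0,0],[0.045,0,0,-0.025,0,0,0],[0.045,0,0,-0.035,0,0,0],[0.045,0,0,-0.035,0,0,0],[0.045,0,0,-0.035,0,0,0],[0.045,0,0,0,0,0,0],[0.045,0,0,0,0,0,0],[0.045,0,0,0,0,0,0]]
  ]
}}

```text
t: 68.45
position: [0.6001, -0.021, 0.1918]
orientation: [[-0.999, -0.041, -0.0], [-0.041, 0.999, 0.0], [0.0, 0.0, -1.0]]
force: [-0.8, 0.3, -1.3]
grip_width: 0.045
grip_force: 0.0
```

```bash
python3 -c "
from h import *
s=rep()
for n in ('wrist','scene','top'):
  print(n);p=grab_frame(n);cover(p,.070,.094)
  if n!='wrist':
    for k in ('clip','post','cleaner','wipes','driver','dish','mount'):
      print(k,[ray(p,r['uv'],0).round(3)[:2].tolist() for r in place_of(p,k)[:1]],end=' ')
    print()
print('rim',fromb([-.0505,0,.058]))"
```

```text
t 68.45 pos [ 0.6001 -0.021   0.1918] box [-0.0524  0.0011  0.1838] yaw 0.0407 tilt [-0.0002  0.0002] F [-0.8  0.3 -1.3] w 0.045 gf 0.0
wrist
plate 0.42 [709.3 141.2  68.8  48.1  83.6]
plate 0.2 [542.9 -24.4   6.6 107.8   3.1]
handle top [543.6 -58.2   0.    2.4   2.3] 4
pt 0.95 [ 0.6011 -0.0201  0.082 ]
scene
plate 0.62 [603.2 -17.6 112.1 140.3   2.2]
handle top [605.1 -13.   52.   20.5   2.8] 167
pt 0.92 [ 0.6075 -0.0095  0.082 ]
pt 0.7 [0.4252 0.3987 0.082 ]
clip [[0.509, 0.178]] post [[0.381, 0.393]] cleaner [[0.7, 0.334]] wipes [[0.71, -0.33]] driver [[0.298, -0.197]] dish [[0.749, 0.169]] mount [[0.266, 0.339]] 
top
plate 0.54 [612.1  44.6  79.5  17.3   0.8]
clip [[0.7, -0.341]] post [[0.377, 0.387]] cleaner [[0.703, 0.335]] wipes [[0.75, 0.161]] driver [[0.287, -0.203]] dish [[0.744, 0.161]] mount [[0.382, 0.384]] 
rim [ 0.60204039 -0.02201946  0.066     ]
```

The plate measures 112x140 mm at the rim plane, centred within about 5 mm of the rim point in the scene view and 1-2 mm by wrist, with yaw 2.2°. The bystanders are where they were. Handing in.

```bash
python3 -c "
from rig import *
print(finish_job())"
```

```text
the job is handed in; nothing more can be done
None
```

I handed the job in at about 69 s: flap opened, the three blocks present (A, B, D; C was absent) stacked home against the stop, flap shut and the cover seated on the rim. All of this rests on my own force and camera checks, as the hand-in gave no verdict.

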